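# Funnel the recovered fragments into the clean specimen jar

## Task

Three clear specimen jars stand on the desk: two already hold a big exhibit stone, the third is clean with only a flat cork disc in the bottom. Move the metal funnel out of the jar it is standing in and seat it in the clean jar, then pick up the scoop by its handle and tip all four small fragments through the funnel so that they end up in the clean jar. Set the empty scoop back upright on its paper pad, leave the funnel seated, and do not knock or shift the jars, the exhibits, the magnifier or the calliper.

Things in the scene. Friction and masses are not known exactly. Their poses are not given: they have to be found in the camera images.
- chunk_1: one of four small concrete fragments lying in the scoop at the start, about 18 mm across and 16 mm high, 14 g; origin at the centre of its underside as built (it turns as the fragment tumbles)
- chunk_2: one of four small concrete fragments lying in the scoop at the start, about 18 mm across and 16 mm high, 14 g; origin at the centre of its underside as built (it turns as the fragment tumbles)
- chunk_3: one of four small concrete fragments lying in the scoop at the start, about 18 mm across and 16 mm high, 14 g; origin at the centre of its underside as built (it turns as the fragment tumbles)
- chunk_4: one of four small concrete fragments lying in the scoop at the start, about 18 mm across and 16 mm high, 14 g; origin at the centre of its underside as built (it turns as the fragment tumbles)
- scoop: steel scoop on the pad, 0.16 kg. Origin: centre of the pan's underside, z up. Pan 105 (x) by 68 mm (y); floor and walls 4 mm thick; walls 36 mm high at the back (-x) and sides; front open. A straight black handle starts at (-49, 0, 22) mm and leans 30 degrees back (direction -0.5, 0, 0.866), 97 mm long, 14 mm wide (y) by 20. Pieces slide out only when it is tipped steeply
- scoop_grip (a point): point on the axis of the scoop's handle, 62 mm up the handle from its foot (at -80, 0, 76 mm in the scoop's frame); pinch across the scoop's y. Axes as the scoop's
- scoop_lip (a point): middle of the scoop's pouring lip, on the floor's upper face (52.5, 0, 4 mm in the scoop's frame)
- pad: white paper pad fixed to the desk, 220 mm (x) by 180 mm (y) by 3 mm thick; origin: centre of its underside
- funnel: aluminium funnel, 0.13 kg. Origin: on its axis, underside of the 72 mm flange that rests on a jar's rim; z up. Spout 46 mm outside, 40 mm bore, reaching 30 mm below the origin; cone up to a 120 mm wide mouth 50 mm above it. An upright lifting tab stands at the rim's -x side: 12 mm thick (y), 22 mm (x), centred at x = -68 mm, 35 to 97 mm above the origin. Pieces may bridge in its throat
- jar_1: clear open jar, loose, 0.25 kg, 66 mm outside diameter, 90 mm high, wall 4 mm, bore 58 mm, floor 5 mm; origin: centre of its underside. Its contents differ from start to start
- jar_2: clear open jar, loose, 0.25 kg, 66 mm outside diameter, 90 mm high, wall 4 mm, bore 58 mm, floor 5 mm; origin: centre of its underside. Its contents differ from start to start
- jar_3: clear open jar, loose, 0.25 kg, 66 mm outside diameter, 90 mm high, wall 4 mm, bore 58 mm, floor 5 mm; origin: centre of its underside. Its contents differ from start to start
- disc: flat cork disc, 54 mm diameter, 6 mm thick, lying in the bottom of the clean jar (whichever of the three that is); origin: centre of its underside
- exhibit_1: large concrete exhibit stone, 36 mm across and 38 mm high, lying in a jar; origin: centre of its underside. At the start the funnel stands in this one's jar
- exhibit_2: large concrete exhibit stone, 36 mm across and 38 mm high, lying in a jar; origin: centre of its underside
- magnifier: bystander: white hand magnifier lying flat, lens 96 mm across, black handle to -x, 220 mm long in all, 22 mm high; origin under the lens centre
- calliper: bystander: dark calliper lying flat, 150 mm long along x, up to 12 mm high; origin under the middle of its bar
- scale: bystander, fixed: flat pocket scale 130 x 85 x 20 mm; origin: centre of its underside
- card: bystander, fixed: flat gridded card 100 x 140 x 3 mm; origin: centre of its underside
There are look-alikes about, which are no part of the job. What is shaped like the jar_1 but orange or purple is not meant.

How it is judged:
On the way, in this order (a step that is already met when the one before it is completed fails the run):
1. the funnel is seated upright in the clean jar (the one with the cork disc), let go of (horizontal distance between funnel and disc below 0.014 m and height (world z) of funnel between 0.085 and 0.0955 m and angle between funnel's own z axis and vertical below 0.1 rad and contact force between funnel and the fingers below 0.1 N), for 0.2 s.
2. the scoop is tipped lip down over the funnel's mouth (angle between scoop's own z axis and vertical above 0.3 rad and horizontal distance between scoop_lip and funnel below 0.065 m and height (world z) of scoop_lip above 0.12 m).
3. all four fragments are in the clean jar, below the funnel's spout, with the funnel still seated (horizontal distance between each of chunk_1, chunk_2, chunk_3, chunk_4 and disc below 0.031 m and height (world z) of each of chunk_1, chunk_2, chunk_3, chunk_4 below 0.075 m and horizontal distance between funnel and disc below 0.014 m and height (world z) of funnel between 0.085 and 0.0955 m and angle between funnel's own z axis and vertical below 0.1 rad), for 0.2 s.
At the end, for the whole second after the job is handed in: All four fragments lie still in the cork-disc jar (under 75 mm high, within 31 mm of the disc), the funnel is seated in it (85-95.5 mm high, within 14 mm of the disc, tilt under 0.1 rad), the scoop is flat and still on its pad (within 70 mm of centre on each axis), all jars upright (0.1 rad) (all of step 3 and x of scoop in the frame of pad between -0.07 and 0.07 m and y of scoop in the frame of pad between -0.07 and 0.07 m and angle between each of scoop, jar_1, jar_2, jar_3's own z axis and vertical below 0.1 rad and height (world z) of scoop below 0.008 m and linear speed of each of scoop, funnel, chunk_1, chunk_2, chunk_3, chunk_4 below 0.02 m/s); the robot touches nothing.
It fails at once if a jar is shifted more than 30 mm or tipped more than 0.3 rad (distance of any of jar_1, jar_2, jar_3 from where it was at the start of the episode above 0.03 m or angle between any of jar_1, jar_2, jar_3's own z axis and vertical above 0.3 rad).
It fails at once if an exhibit stone is shifted more than 50 mm (distance of any of exhibit_1, exhibit_2 from where it was at the start of the episode above 0.05 m).
It fails at once if the magnifier or the calliper is shifted more than 25 mm (distance of any of magnifier, calliper from where it was at the start of the episode above 0.025 m).
It also fails if it takes over 61 s, if anything falls off the work surface, if the arm or the gripper's body presses on something with over 40 N, if the wrist force passes 120 N, or if a joint passes its speed limit or range.

## Robot

A 6-joint arm with a two-finger parallel gripper is mounted at the origin on the work surface. World frame = base frame: x ahead of the robot, y to its left, z up, the work surface at z = 0. Lengths are in m, angles in rad, forces in N, time in s.
With the tool pointing down it reaches from about 0.375 to 0.9 m from the base axis. Payload 3.1 kg.
Tool frame: the origin (TCP) lies at the very end of the fingers, on their centre line; the grasp point (between the pads) lies robot.hold_point_z behind it (robot.hold_point_z is the distance from the TCP to the grasp point, in m); z points along the fingers, y is the line along which they close (so a half turn about z gives the same grasp; the last joint's range is limited). The gripper opens to 85 mm and grips with 20 to 120 N. Pads are 22 mm wide; open, the fingers measure 114 mm over their backs; the gripper's body (76 mm by 85 mm) begins 54 mm behind the grasp point. The pads swing forward as they close: fully open they stand 13 mm farther back than shut.
Start: joints at [-1.367, 0.527, 1.433, -0, 1.181, -0.178], TCP at [0.233, -0.58, 0.231] pointing down, gripper open.
Joint ranges: [-3.08, 3.08], [-0.75, 2.2], [0.22, 2.44], [-1.43, 4.57], [0, 2.65], [-2.85, 2.85]. Speed limits (rad/s): [2.79, 2.79, 3.14, 3.14, 3.14, 3.14].

## Interface

Orientations are given as [roll, pitch, yaw] about the fixed x, y, z axes, in that order (R = Rz(yaw) Ry(pitch) Rx(roll)).
In Python, from station import robot gives the robot as it stands.
- The arm moves only by the tool move_arm, never from a script. Its argument "deltas" is a list of rows, each an object with "travel": the shift along the world's x, y, z in units of 2.5 cm (1.0 is 2.5 cm), a list of three; "dr": the turn, a rotation vector about the world's x, y, z in units of 120 degrees (1.0 is 120 degrees), a list of three; "hand": the opening, from 0 (shut) to 1 (fully open). In form: [{"travel": [dx, dy, dz], "dr": [ax, ay, az], "hand": hand}, ...]. A call has 1 to 12 rows; each row shifts and turns the commanded pose from where the row before left it; what a row does not reach is not made up. A row lasts 1/10 s, in which the tool goes at most 50 mm and 8.59 degrees, less where a joint would pass 70% of its speed; a pose out of reach is approached as far as the arm can. A call with a number of a shift or a turn outside -1 to 1 is refused whole. A call with a gripper value outside its range is refused whole. The fingers move at their own pace and stop on an object; "force" is the grip in N (left out, the last holds). Time passes only in rows, so rows that do not move let the fingers close. It gives the time, the measured TCP pose, the force, the opening and the grip force at its end, in the units of the state.
- robot.sense(): the state, without advancing time (a new reading comes with each control period).
- robot.snapshot(name): name is "side" or "top"; returns the picture (480x640x3 uint8, red, green, blue); there is no depth.
- robot.get_calibration(name): a dict with "fx", "fy", "cx", "cy" (pixels), "cam_to_world" (4x4, takes a point from camera to world coordinates). Camera axes: x right, y down, z forward; pixel columns grow to the right and rows downward; lengths in m; the calibration is good to about 2 mm. A picture is of the moment at which its call begins. get_calibration takes no time and is no camera call.
- robot.close_job(): hands the job in; it is judged then, once.
The state is a dict: "time_s": time; "qpos": joint angles; "qvel": joint speeds; "joint_torque": joint torques, N m; "tcp_pos": TCP position; "orientation": TCP orientation; "ft_force": force on the tool from outside, world axes, zero at the start; "moment": the same for the moment, N m; "width": finger opening in m; "grasp_force": force on a finger pad.
Only numpy, scipy, OpenCV 4.12 (cv2) and the standard library are available. Lean on these libraries where they do the work, as an engineer would, in place of code of your own. Each camera call takes 0.05 s, during which the arm holds its last target. There are 200 camera calls.

## Working session

There is one attempt and no reset: what is moved stays moved. The work goes in short steps, Python scripts to look and compute and a tool call to move; the robot and the scene stay as the last step left them, time stands still between calls to the robot, and variables do not carry over. Pictures are saved under pics/ and viewed, at most 10 in all, crops included, and the job is handed in when it is done.

Besides the shell and the picture viewer there is one more tool, called after "Call:" as name(argument=value, ...), one argument or row to a line, values as JSON. move_arm: Moves the arm, as the interface text tells. Its arguments: {"type":"object","properties":{"deltas":{"type":"array"},"force":{"type":"number"}},"required":["deltas"]}

```bash
mkdir -p pics; python3 - <<'E'
from station import robot
import cv2,numpy as np
for n in("top","side"):
    im=robot.snapshot(n); cv2.imwrite(f"pics/{n}0.png",im[:,:,::-1])
    c=robot.get_calibration(n); print(n,c["fx"],c["cx"],c["cy"],np.round(c["cam_to_world"],3).tolist())
s=robot.sense(); print(s, robot.hold_point_z)
E
```

```text
top 451.95843183082314 324.14565085371413 237.2560272641592 [[-0.012, -0.998, 0.068, 0.513], [-1.0, 0.01, -0.023, -0.012], [0.022, -0.068, -0.997, 0.983], [0.0, 0.0, 0.0, 1.0]]
side 578.3925125213412 327.53309104429644 236.99872907300292 [[-0.895, -0.354, 0.272, 0.293], [-0.446, 0.684, -0.577, 0.568], [0.018, -0.637, -0.77, 0.864], [0.0, 0.0, 0.0, 1.0]]
{'time_s': 0.1, 'qpos': array([-1.36650254e+00,  5.28360747e-01,  1.43376187e+00,  1.45457784e-05,
        1.18140777e+00, -1.78540098e-01]), 'qvel': array([-0.00177221, -0.00253937, -0.00127077,  0.00111841, -0.00028838,
       -0.00068104]), 'joint_torque': array([-2.93198946e-04, -4.43305063e+01, -1.78586429e+01, -3.23645281e-04,
        3.87332286e-03, -4.60085943e-06]), 'tcp_pos': array([ 0.23334573, -0.57911916,  0.23044304]), 'orientation': array([-3.13968811e+00, -3.57360015e-04,  3.82828009e-01]), 'ft_force': array([ 0.68016058, -0.11280125, -0.33911106]), 'moment': array([-0.03779266,  0.01468669,  0.02832205]), 'grasp_force': 0.0, 'width': 0.0852618004458441} 0.0187
```

View pics/top0.png

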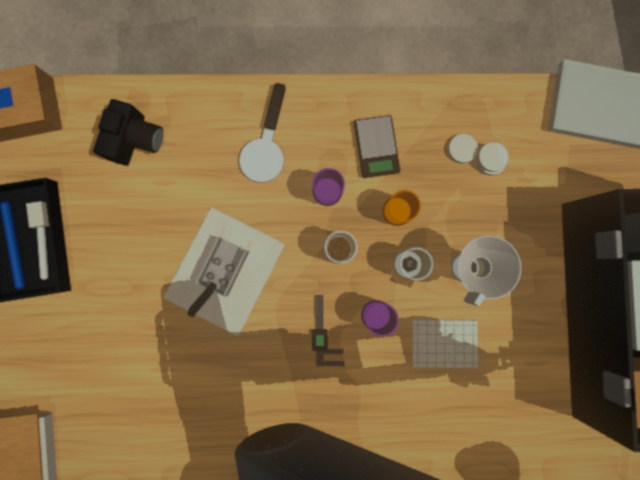

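View pics/side0.png

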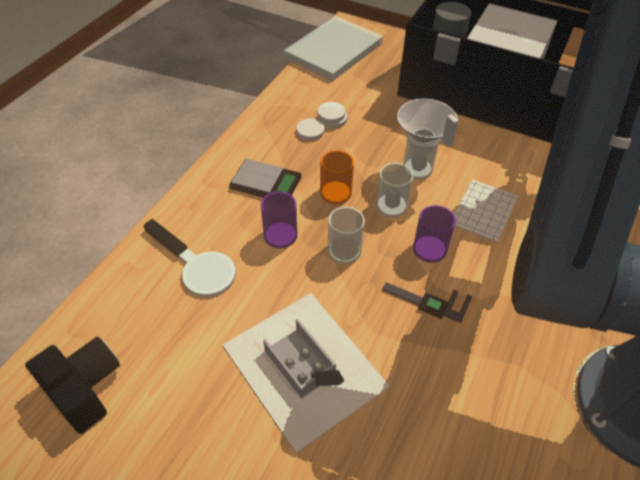

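The top view shows the clean cork jar at about (341,247), the exhibit jar at (412,264), and the funnel jar at (490,267) with its tab at (476,298). The scoop is on the pad at (222,265) with its handle end at (195,308).

```bash
cat > h.py <<'E'
from station import robot
import cv2,numpy as np
def ray(n,u,v):
    c=robot.get_calibration(n);T=np.array(c["cam_to_world"])
    d=T[:3,:3]@[(u-c["cx"])/c["fx"],(v-c["cy"])/c["fy"],1.];return T[:3,3],d
def pt(n,u,v,z):
    o,d=ray(n,u,v);return np.round(o+d*(z-o[2])/d[2],4)
def px(n,p):
    c=robot.get_calibration(n);T=np.linalg.inv(np.array(c["cam_to_world"]));q=T[:3,:3]@p+T[:3,3]
    return c["fx"]*q[0]/q[2]+c["cx"],c["fy"]*q[1]/q[2]+c["cy"]
def crop(im,x,y,w,h,k): return cv2.resize(im[y:y+h,x:x+w],None,fx=k,fy=k,interpolation=cv2.INTER_CUBIC)
E
python3 - <<'E'
from h import *
im=cv2.imread("pics/top0.png"); si=cv2.imread("pics/side0.png")
out=np.zeros((600,800,3),np.uint8)
out[:300,:800]=crop(im,310,220,200*4//4+0,75,4)[:300,:800]
# rows: top: x310..510,y220..295 k4 ; bottom-left scoop k... 
out[300:,:400]=crop(im,165,205,133,100,3)[:300,:400] if False else cv2.resize(im[205:340,160:340],(400,300))
out[300:,400:]=cv2.resize(si[90:270,320:560],(400,300))
cv2.imwrite("pics/m1.png",out)
g=cv2.cvtColor(im,cv2.COLOR_BGR2GRAY)
for r,(x,y,w,h) in {"fun":(440,225,95,90),"clean":(315,222,50,50),"ex":(385,235,60,55)}.items():
    G=cv2.resize(g[y:y+h,x:x+w],None,fx=4,fy=4,interpolation=cv2.INTER_CUBIC)
    rr=(110,135) if r=="fun" else (55,80)
    c=cv2.HoughCircles(G,cv2.HOUGH_GRADIENT,1,20,param1=80,param2=15,minRadius=rr[0],maxRadius=rr[1])
    if c is not None:
        for q in c[0][:4]:
            u,v=q[0]/4+x,q[1]/4+y; print(r,round(u,1),round(v,1),q[2]/4,pt("top",u,v,.14 if r=="fun" else .09))
E
```

```text
clean 341.4 247.4 14.225 [ 0.5528 -0.0664  0.09  ]
ex 417.1 263.9 13.825 [ 0.5185 -0.2162  0.09  ]
ex 407.1 264.4 13.85 [ 0.5177 -0.1963  0.09  ]
```

View pics/m1.png

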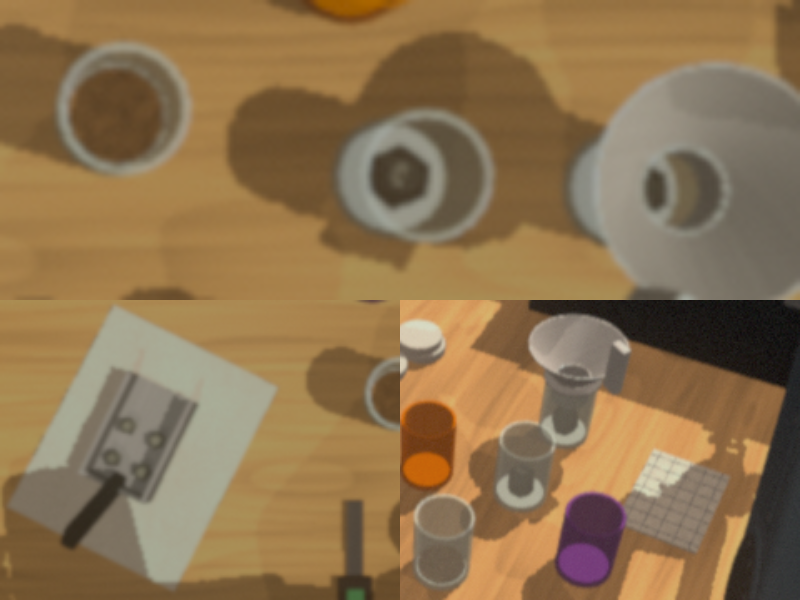

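The montage shows the clean jar's rim centred at px (341,247.3), the exhibit jar's rim at (417.5,264), and the funnel mouth at about (490,267). Next I measure the funnel mouth, the tab and the scoop handle more closely.

```bash
python3 - <<'E'
from h import *
im=cv2.imread("pics/top0.png"); si=cv2.imread("pics/side0.png")
out=np.zeros((600,800,3),np.uint8)
out[:400,:400]=crop(im,450,228,80,80,5)
out[:500,400:800]=crop(im,180,225,80,100,5)
out[400:600,:400]=crop(si,390,92,80,40,5)
cv2.imwrite("pics/m2.png",out)
hsv=cv2.cvtColor(im,cv2.COLOR_BGR2HSV)
m=((hsv[...,1]<70)&(hsv[...,2]>95)).astype(np.uint8); m[:,:440]=0;m[:225]=0;m[312:]=0;m[:,535:]=0
cs=max(cv2.findContours(m,0,1)[0],key=cv2.contourArea);print(cv2.minEnclosingCircle(cs),cv2.boundingRect(cs))
for a in (110,135,156,-24): pass
# handle: dark pixels
m=(im.max(2)<60).astype(np.uint8);m[:,:180]=0;m[:,240:]=0;m[:270]=0;m[330:]=0
cs=max(cv2.findContours(m,0,1)[0],key=cv2.contourArea);print("handle",cv2.minAreaRect(cs),cv2.boxPoints(cv2.minAreaRect(cs)))
# pad
m=((hsv[...,1]<60)&(im.min(2)>120)).astype(np.uint8);m[:,:150]=0;m[:,300:]=0;m[:190]=0;m[345:]=0
cs=max(cv2.findContours(m,0,1)[0],key=cv2.contourArea);print("pad",cv2.boxPoints(cv2.minAreaRect(cs)))
E
```

```text
((486.8800048828125, 270.6785583496094), 35.7153205871582) (452, 236, 69, 70)
handle ((201.254638671875, 299.2979736328125), (6.765741348266602, 38.55110168457031), 39.47246170043945) [[186.3897  312.02686]
 [210.8969  282.26807]
 [216.11958 286.5691 ]
 [191.61238 316.32788]]
pad [[163.69986 296.4086 ]
 [210.91531 205.91234]
 [284.83658 244.47995]
 [237.62112 334.9762 ]]
```

View pics/m2.png

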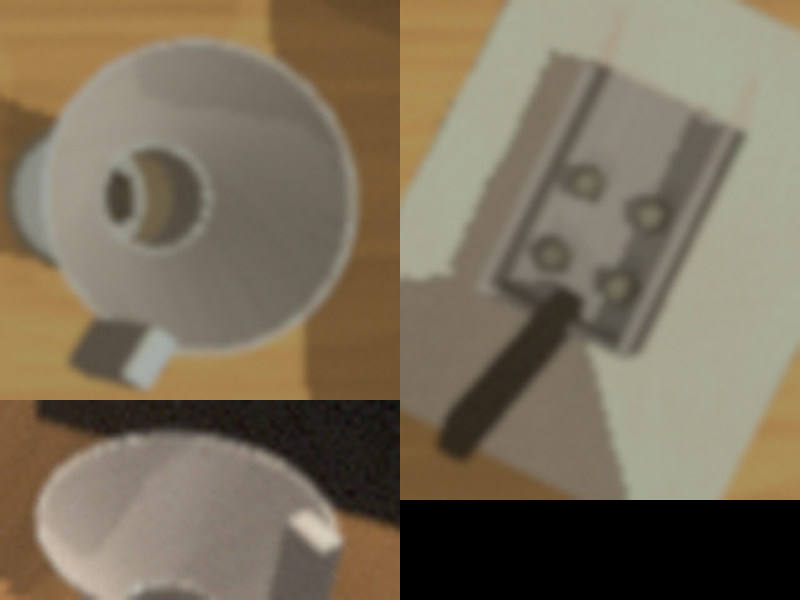

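Funnel mouth centre is at px (490.3,267.1), the tab's top-face centre at (480,299.6), and the handle's foot and end at (213.6,284) and (190.6,315).

```bash
python3 - <<'E'
from h import *
F=pt("top",490.3,267.1,.14);T=pt("top",480,299.6,.187);J=pt("top",341,247.3,.09);X=pt("top",417.5,264,.09)
Ts=pt("side",390+316/5,92+132/5,.187);Fs=pt("side",390+190/5,92+(124)/5,.14)
print("fun",F,"tab",T,Ts,"jar",J,"ex",X,"rad",np.hypot(*(T-F)[:2]),"ang",np.degrees(np.arctan2(*(T-F)[1::-1])),np.degrees(np.arctan2(*(Ts-F)[1::-1])))
a=pt("top",213.6,284,.025);b=pt("top",190.6,315,.109);g=a+(b-a)*62/97
print("handle",a,b,g,np.hypot(*(b-a)[:2]),np.degrees(np.arctan2(*(a-b)[1::-1])))
L=[pt("top",180+x/5,225+y/5,.039) for x,y in((487,290),(580,62),(625,350),(737,128))];print(L)
for i in (0,2): d=L[i+1]-L[i];print(np.degrees(np.arctan2(d[1],d[0])),np.linalg.norm(d))
print("pan c",np.mean(L,0))
P=[pt("top",u,v,.003) for u,v in((163.7,296.4),(210.9,205.9),(284.8,244.5),(237.6,335))];print("pad",np.mean(P,0),P[1]-P[0])
print(pt("top",320,340,.0),pt("top",380,318,.09))
E
```

```text
fun [ 0.5105 -0.3426  0.14  ] tab [ 0.4537 -0.3037  0.187 ] [ 0.4532 -0.298   0.187 ] jar [ 0.5529 -0.0657  0.09  ] ex [ 0.5182 -0.2169  0.09  ] rad 0.0688436634702134 ang 145.5943495514714 142.10425450193765
handle [0.4817 0.1991 0.025 ] [0.4262 0.2239 0.109 ] [0.44622577 0.21495155 0.07869072] 0.060788897012530166 -24.07732920064153
[array([0.4826, 0.0644, 0.039 ]), array([0.577 , 0.0251, 0.039 ]), array([0.4571, 0.0074, 0.039 ]), array([ 0.5487, -0.0402,  0.039 ])]
-22.602624061022073 0.10225385078323455
-27.45867371151684 0.10322945316139184
pan c [0.51635  0.014175 0.039   ]
pad [0.5105 0.181  0.003 ] [ 0.194  -0.0994  0.    ]
[ 0.3584 -0.0231  0.    ] [ 0.4133 -0.1403  0.09  ]
```

Call:
move_arm(
  deltas=[
    {"travel": [0.74,0.92,0],"dr": [0,0,0.068],"hand": 1},
    {"travel": [0.74,0.92,0],"dr": [0,0,0.068],"hand": 1},
    {"travel": [0.74,0.92,0],"dr": [0,0,0.068],"hand": 1},
    {"travel": [0.74,0.92,0],"dr": [0,0,0.068],"hand": 1},
    {"travel": [0.74,0.92,0],"dr": [0,0,0.068],"hand": 1},
    {"travel": [0.74,0.92,0],"dr": [0,0,0.068],"hand": 1},
    {"travel": [0.74,0.92,0],"dr": [0,0,0.068],"hand": 1},
    {"travel": [0.74,0.92,0],"dr": [0,0,0.068],"hand": 1},
    {"travel": [0.74,0.92,0],"dr": [0,0,0.068],"hand": 1},
    {"travel": [0.74,0.92,0],"dr": [0,0,0.068],"hand": 1},
    {"travel": [0.74,0.92,0],"dr": [0,0,0.068],"hand": 1},
    {"travel": [0.69,0.92,0],"dr": [0,0,0.068],"hand": 1},
  ],
  force=80,
)

```text
time_s: 1.3
tcp_pos: [0.4547, -0.3025, 0.231]
orientation: [-3.141, -0.001, 2.098]
ft_force: [-0.3, -0.1, -0.5]
width: 0.0853
grasp_force: 0.0
```

Call:
move_arm(
  deltas=[
    {"travel": [0,0,-0.3],"dr": [0,0,0.0675],"hand": 1},
    {"travel": [0,0,-0.3],"dr": [0,0,0.0675],"hand": 1},
    {"travel": [0,0,-0.4],"dr": [0,0,0.0675],"hand": 1},
    {"travel": [0,0,-0.8],"dr": [0,0,0],"hand": 0.7},
    {"travel": [0,0,-0.8],"dr": [0,0,0],"hand": 0.5},
    {"travel": [0,0,-0.68],"dr": [0,0,0],"hand": 0.5},
  ],
)

```text
time_s: 1.9
tcp_pos: [0.4538, -0.3033, 0.1481]
orientation: [3.141, -0.001, 2.516]
ft_force: [0.3, -0.4, -0.1]
width: 0.0446
grasp_force: 0.0
```

```bash
python3 - <<'E'
from h import *
s=robot.sense();print(s["tcp_pos"],s["orientation"],s["width"])
im=robot.snapshot("top")[:,:,::-1];si=robot.snapshot("side")[:,:,::-1]
out=np.zeros((400,800,3),np.uint8);out[:,:400]=crop(im,435,228,100,100,4);out[:,400:]=crop(si,380,80,100,100,4);cv2.imwrite("pics/g1.png",out)
E
```

```text
[ 0.45384453 -0.30327726  0.1480947 ] [ 3.14135289e+00 -1.29004129e-03  2.51602675e+00] 0.04460444827963963
```

View pics/g1.png

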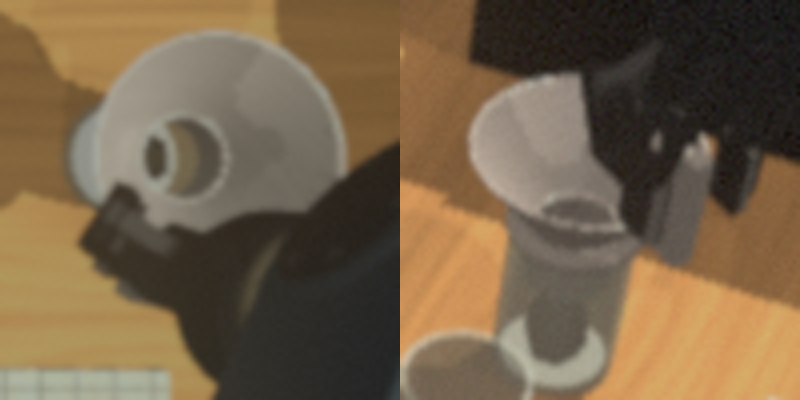

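The fingers straddle the tab, with one on either side, so I close.

Call:
move_arm(
  deltas=[
    {"travel": [0,0,0],"dr": [0,0,0],"hand": 0.3},
    {"travel": [0,0,0],"dr": [0,0,0],"hand": 0.2},
    {"travel": [0,0,0],"dr": [0,0,0],"hand": 0},
    {"travel": [0,0,0],"dr": [0,0,0],"hand": 0},
    {"travel": [0,0,0],"dr": [0,0,0],"hand": 0},
    {"travel": [0,0,0],"dr": [0,0,0],"hand": 0},
  ],
)

```text
time_s: 2.6
tcp_pos: [0.4547, -0.3041, 0.1503]
orientation: [-3.141, 0.002, 2.516]
ft_force: [-0.5, 1.1, 5.7]
width: 0.0113
grasp_force: 78.5
```

Call:
move_arm(
  deltas=[
    {"travel": [0,0,0.2],"dr": [0,0,0],"hand": 0},
    {"travel": [0,0,0.3],"dr": [0,0,0],"hand": 0},
    {"travel": [0,0,0.4],"dr": [0,0,0],"hand": 0},
    {"travel": [0,0,0.5],"dr": [0,0,0],"hand": 0},
    {"travel": [0,0,0.5],"dr": [0,0,0],"hand": 0},
    {"travel": [0,0,0.5],"dr": [0,0,0],"hand": 0},
    {"travel": [0,0,0.2],"dr": [0,0,0],"hand": 0},
  ],
)

```text
time_s: 3.3
tcp_pos: [0.4549, -0.3044, 0.2164]
orientation: [-3.141, 0.003, 2.516]
ft_force: [0.6, -0.0, -1.7]
width: 0.0112
grasp_force: 77.8
```

```bash
python3 - <<'E'
from h import *
s=robot.sense();print(s["tcp_pos"],s["orientation"],s["width"],s["ft_force"],s["grasp_force"])
im=robot.snapshot("top")[:,:,::-1];si=robot.snapshot("side")[:,:,::-1]
out=np.zeros((500,800,3),np.uint8);out[:,:400]=crop(im,435,218,100,125,4);out[:,400:]=crop(si,380,60,100,125,4);cv2.imwrite("pics/g2.png",out)
E
```

```text
[ 0.45492148 -0.30439605  0.21639474] [-3.14103003  0.00331418  2.51599163] 0.011180566579790734 [ 0.64614605 -0.0331228  -1.6813024 ] 77.78289556503296
```

View pics/g2.png

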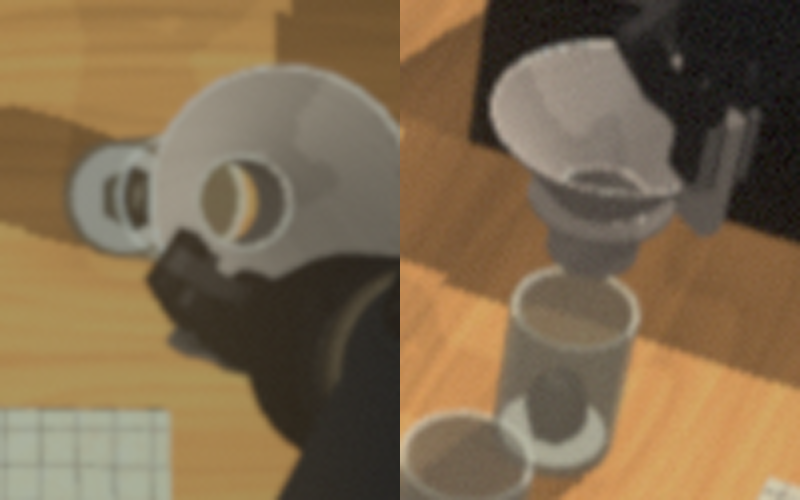

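The funnel is clear of its jar, and that jar is still upright. I check where the funnel hangs from its mouth edges: left edge at col 472.5, top edge at row 234.

```bash
python3 - <<'E'
from h import *
c=np.array([.5116,-.3440,.206])
for a in (0,90,180,270):
    print(a,px("top",c+.06*np.array([np.cos(np.radians(a)),np.sin(np.radians(a)),0])),px("side",c+.06*np.array([np.cos(np.radians(a)),np.sin(np.radians(a)),0])))
for n,x0,y0 in(("top",435,218),("side",380,60)):
    pts=[px(n,c+.06*np.array([np.cos(a),np.sin(a),0])) for a in np.linspace(0,6.28,200)]
    p=np.array(pts);print(n,((p.min(0)-[x0,y0])*4).round(),((p.max(0)-[x0,y0])*4).round())
print("spout",[(np.array(px(n,c-[0,0,.08]))-o)*4 for n,o in(("top",[435,218]),("side",[380,60]))])
# two views: jars rim centre from side 
E
```

```text
0 (np.float64(504.5921216469007), np.float64(231.83616486136157)) (np.float64(403.80781488344826), np.float64(78.48331639000472))
90 (np.float64(471.53683824065035), np.float64(266.7942937115504)) (np.float64(422.202463423384), np.float64(104.94191531090615))
180 (np.float64(507.28802977599696), np.float64(301.30749105548796)) (np.float64(463.85397939653996), np.float64(96.5338711965681))
270 (np.float64(540.2089843587123), np.float64(265.9900403897292)) (np.float64(443.87581417739295), np.float64(70.88461402009014))
top [146.  55.] [421. 333.]
side [86. 35.] [342. 189.]
spout [array([212.71604547, 194.17716761]), array([187.98911199, 243.7028258 ])]
```

Call:
move_arm(
  deltas=[
    {"travel": [0.14,0.4,0],"dr": [0,0,0],"hand": 0},
    {"travel": [0.14,0.8,0],"dr": [0,0,0],"hand": 0},
    {"travel": [0.15,1,0],"dr": [0,0,0],"hand": 0},
    {"travel": [0.15,1,0],"dr": [0,0,0],"hand": 0},
    {"travel": [0.15,1,0],"dr": [0,0,0],"hand": 0},
    {"travel": [0.15,1,0],"dr": [0,0,0],"hand": 0},
    {"travel": [0.14,1,0],"dr": [0,0,0],"hand": 0},
    {"travel": [0.14,1,0],"dr": [0,0,0],"hand": 0},
    {"travel": [0.14,1,0],"dr": [0,0,0],"hand": 0},
    {"travel": [0.14,1,0],"dr": [0,0,0],"hand": 0},
    {"travel": [0.14,1,0],"dr": [0,0,0],"hand": 0},
    {"travel": [0.14,0.91,0],"dr": [0,0,0],"hand": 0},
  ],
)

```text
time_s: 4.6
tcp_pos: [0.4964, -0.0239, 0.2136]
orientation: [-3.141, -0.002, 2.516]
ft_force: [-0.2, -1.3, -0.2]
width: 0.0111
grasp_force: 77.8
```

Call:
move_arm(
  deltas=[
    {"travel": [0,0,-0.3],"dr": [0,0,0],"hand": 0},
    {"travel": [0,0,-0.5],"dr": [0,0,0],"hand": 0},
    {"travel": [0,0,-0.3],"dr": [0,0,0],"hand": 0},
    {"travel": [0,0,0],"dr": [0,0,0],"hand": 0},
  ],
)

```text
time_s: 5.0
tcp_pos: [0.4959, -0.0259, 0.1852]
orientation: [-3.14, -0.004, 2.515]
ft_force: [0.6, 0.6, -1.6]
width: 0.011
grasp_force: 78.0
```

```bash
python3 - <<'E'
from h import *
s=robot.sense();t=s["tcp_pos"];print(t,s["orientation"],s["width"],s["ft_force"],s["grasp_force"])
im=robot.snapshot("top")[:,:,::-1];si=robot.snapshot("side")[:,:,::-1]
out=np.zeros((500,800,3),np.uint8);out[:,:400]=crop(im,290,195,100,125,4);out[:,400:]=crop(si,290,140,100,125,4);cv2.imwrite("pics/g3.png",out)
oz=t[2]-.0603
for nm,c,r in(("mouth",np.array([t[0]+.054,t[1]-.04,oz+.05]),.06),("flange",np.array([t[0]+.054,t[1]-.04,oz]),.036),("spout",np.array([t[0]+.054,t[1]-.04,oz-.03]),.023),("rim",np.array([.552,-.0667,.09]),.033)):
  for n,x0,y0 in(("top",290,195),("side",290,140)):
    p=np.array([px(n,c+r*np.array([np.cos(a),np.sin(a),0])) for a in np.linspace(0,6.28,200)])
    print(nm,n,((p.min(0)-[x0,y0])*4).round()+[400*(n=="side"),0],((p.max(0)-[x0,y0])*4).round()+[400*(n=="side"),0])
E
```

```text
[ 0.4958891  -0.02594983  0.18522552] [-3.14012316 -0.0037503   2.51546907] 0.011045285512686753 [ 0.55906474  0.59058029 -1.60453008] 77.97239542007446
mouth top [82. 74.] [350. 342.]
mouth side [505.  83.] [792. 289.]
flange top [133. 137.] [285. 288.]
flange side [559. 204.] [725. 326.]
spout top [159. 168.] [252. 262.]
spout side [587. 271.] [691. 349.]
rim top [139. 145.] [273. 278.]
rim side [561. 259.] [709. 370.]
```

View pics/g3.png

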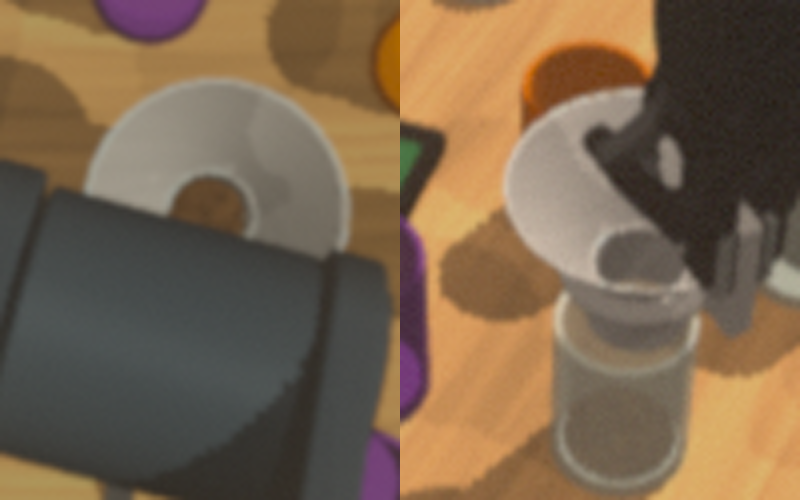

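The funnel hangs over the clean jar. The side view puts the rim about 4 mm further in +x than the funnel's axis, so I trim that and lower.

Call:
move_arm(
  deltas=[
    {"travel": [0.15,0.04,0],"dr": [0,0,0],"hand": 0},
    {"travel": [0,0,-0.2],"dr": [0,0,0],"hand": 0},
    {"travel": [0,0,-0.2],"dr": [0,0,0],"hand": 0},
    {"travel": [0,0,-0.2],"dr": [0,0,0],"hand": 0},
    {"travel": [0,0,-0.2],"dr": [0,0,0],"hand": 0},
    {"travel": [0,0,0],"dr": [0,0,0],"hand": 0},
  ],
)

```text
time_s: 5.7
tcp_pos: [0.5003, -0.0248, 0.1659]
orientation: [-3.141, -0.002, 2.516]
ft_force: [0.6, 0.2, -1.1]
width: 0.0113
grasp_force: 78.0
```

Call:
move_arm(
  deltas=[
    {"travel": [0,0,-0.2],"dr": [0,0,0],"hand": 0},
    {"travel": [0,0,-0.2],"dr": [0,0,0],"hand": 0},
    {"travel": [0,0,-0.1],"dr": [0,0,0],"hand": 0},
    {"travel": [0,0,-0.1],"dr": [0,0,0],"hand": 0},
    {"travel": [0,0,0],"dr": [0,0,0],"hand": 0},
  ],
)

```text
time_s: 6.2
tcp_pos: [0.5008, -0.0249, 0.1514]
orientation: [-3.141, -0.001, 2.516]
ft_force: [-0.8, 0.5, -0.4]
width: 0.011
grasp_force: 78.0
```

Call:
move_arm(
  deltas=[
    {"travel": [0,0,-0.05],"dr": [0,0,0],"hand": 0},
    {"travel": [0,0,0],"dr": [0,0,0],"hand": 0.2},
    {"travel": [0,0,0],"dr": [0,0,0],"hand": 0.35},
    {"travel": [0,0,0],"dr": [0,0,0],"hand": 0.5},
    {"travel": [0,0,0],"dr": [0,0,0],"hand": 0.6},
    {"travel": [0,0,0.6],"dr": [0,0,0],"hand": 0.7},
    {"travel": [0,0,1],"dr": [0,0,0],"hand": 0.8},
    {"travel": [0,0,1],"dr": [0,0,0],"hand": 0.8},
  ],
)

```text
time_s: 7.0
tcp_pos: [0.5006, -0.0249, 0.216]
orientation: [-3.141, -0.001, 2.516]
ft_force: [-0.4, 0.2, -0.2]
width: 0.0681
grasp_force: 0.0
```

Call:
move_arm(
  deltas=[
    {"travel": [-0.25,0.6,0],"dr": [0,0,0.045],"hand": 1},
    {"travel": [-0.32,0.96,0],"dr": [0,0,0.045],"hand": 1},
    {"travel": [-0.32,0.96,0],"dr": [-0.021,-0.045,0],"hand": 1},
    {"travel": [-0.32,0.96,0],"dr": [-0.021,-0.045,0],"hand": 1},
    {"travel": [-0.32,0.96,0],"dr": [-0.021,-0.045,0],"hand": 1},
    {"travel": [-0.32,0.96,0],"dr": [-0.021,-0.045,0],"hand": 0.8},
    {"travel": [-0.32,0.96,-0.4],"dr": [-0.021,-0.045,0],"hand": 0.6},
    {"travel": [-0.32,0.96,-0.6],"dr": [0,0,0],"hand": 0.5},
    {"travel": [-0.32,0.96,-0.6],"dr": [0,0,0],"hand": 0.5},
    {"travel": [-0.32,0.96,-0.6],"dr": [0,0,0],"hand": 0.5},
    {"travel": [-0.36,0.96,-0.6],"dr": [0,0,0],"hand": 0.5},
    {"travel": [0,0,0],"dr": [0,0,0],"hand": 0.5},
  ],
)

```text
time_s: 8.2
tcp_pos: [0.4183, 0.2101, 0.1483]
orientation: [-3.124, 0.443, 2.706]
ft_force: [0.3, -0.0, -0.5]
width: 0.0428
grasp_force: 0.0
```

```bash
python3 - <<'E'
from h import *
from scipy.spatial.transform import Rotation as R
s=robot.sense();t=s["tcp_pos"];M=R.from_euler("xyz",s["orientation"]).as_matrix();print(t,M.round(3).tolist(),s["qpos"].round(2),s["width"])
g=np.array([.445,.215,.079]);z=np.array([.453,-.211,-.866]);print("to go units",((g+.0187*z-t)/.025).round(2))
im=robot.snapshot("top")[:,:,::-1];si=robot.snapshot("side")[:,:,::-1]
out=np.zeros((600,800,3),np.uint8);out[:,:400]=crop(im,170,200,100,150,4);out[:,400:]=cv2.resize(si[140:440,210:410],(400,600));cv2.imwrite("pics/g4.png",out)
# funnel seat check: mouth top
out=0
E
```

```text
[0.41827639 0.21009453 0.14833739] [[-0.819, 0.429, 0.381], [0.381, 0.903, -0.197], [-0.429, -0.016, -0.903]] [ 0.44  0.46  2.07 -0.84  0.48  0.04] 0.04280276802950566
to go units [ 1.41  0.04 -3.42]
```

View pics/g4.png

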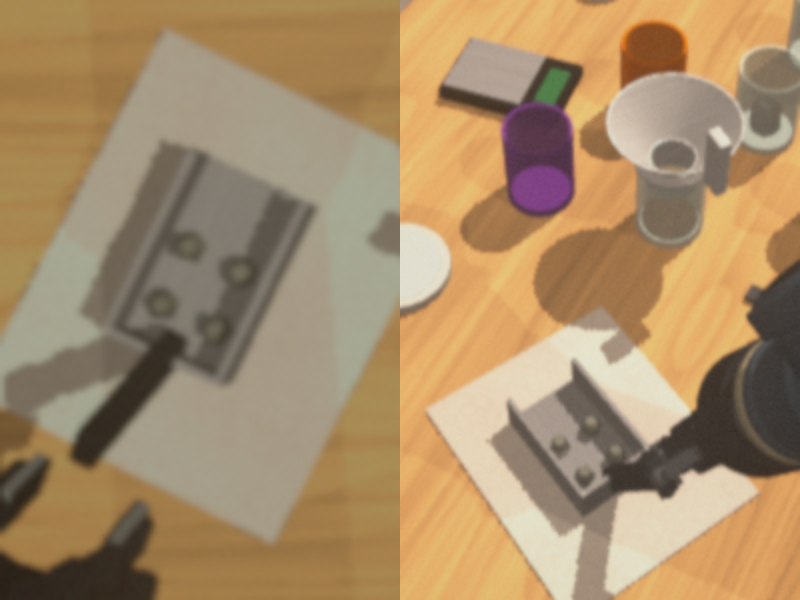

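The funnel is seated with the jar upright. The open fingers are about 17 mm to the side of the handle axis, so I shift across first and then descend along the handle.

Call:
move_arm(
  deltas=[
    {"travel": [0.15,0.3,0],"dr": [0,0,0],"hand": 0.7},
    {"travel": [0.14,0.31,0],"dr": [0,0,0],"hand": 0.7},
    {"travel": [0.16,-0.08,-0.5],"dr": [0,0,0],"hand": 0.7},
    {"travel": [0.18,-0.1,-0.6],"dr": [0,0,0],"hand": 0.7},
    {"travel": [0.18,-0.1,-0.6],"dr": [0,0,0],"hand": 0.7},
    {"travel": [0.18,-0.1,-0.6],"dr": [0,0,0],"hand": 0.7},
    {"travel": [0.18,-0.1,-0.6],"dr": [0,0,0],"hand": 0.7},
    {"travel": [0.18,-0.08,-0.55],"dr": [0,0,0],"hand": 0.7},
    {"travel": [0,0,0],"dr": [0,0,0],"hand": 0.6},
  ],
)

```text
time_s: 9.2
tcp_pos: [0.4545, 0.2088, 0.0626]
orientation: [-3.125, 0.445, 2.7]
ft_force: [-0.3, -0.1, 1.2]
width: 0.0515
grasp_force: 0.0
```

```bash
python3 - <<'E'
from h import *
from scipy.spatial.transform import Rotation as R
s=robot.sense();t=s["tcp_pos"];M=R.from_euler("xyz",s["orientation"]).as_matrix();print(t,M.round(3).tolist(),s["width"],s["ft_force"])
im=robot.snapshot("top")[:,:,::-1];si=robot.snapshot("side")[:,:,::-1]
out=np.zeros((400,800,3),np.uint8);out[:,:400]=crop(im,160,240,100,100,4);out[:,400:]=crop(si,270,330,100,100,4);cv2.imwrite("pics/g5.png",out)
E
```

```text
[0.454481   0.20884256 0.06262452] [[-0.816, 0.434, 0.382], [0.386, 0.901, -0.199], [-0.43, -0.015, -0.903]] 0.05151654669927305 [-0.29640757 -0.07600663  1.16452858]
```

View pics/g5.png

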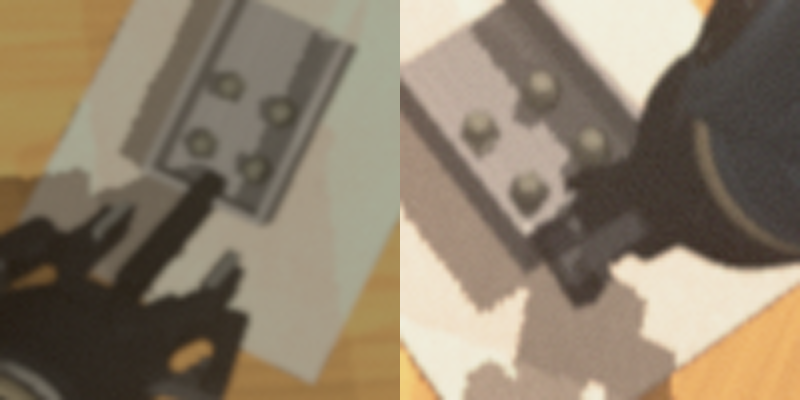

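The handle lies between the two fingers, nearly centred, so I close.

Call:
move_arm(
  deltas=[
    {"travel": [0.02,0.08,0],"dr": [0,0,0],"hand": 0.4},
    {"travel": [0,0,0],"dr": [0,0,0],"hand": 0.3},
    {"travel": [0,0,0],"dr": [0,0,0],"hand": 0.2},
    {"travel": [0,0,0],"dr": [0,0,0],"hand": 0},
    {"travel": [0,0,0],"dr": [0,0,0],"hand": 0},
    {"travel": [0,0,0],"dr": [0,0,0],"hand": 0},
    {"travel": [0,0,0],"dr": [0,0,0],"hand": 0},
  ],
  force=110,
)

```text
time_s: 10.0
tcp_pos: [0.4543, 0.2126, 0.0645]
orientation: [-3.129, 0.446, 2.702]
ft_force: [-1.6, 1.7, 4.7]
width: 0.0127
grasp_force: 107.0
```

Call:
move_arm(
  deltas=[
    {"travel": [0,0,0.2],"dr": [0,0,0],"hand": 0},
    {"travel": [0,0,0.4],"dr": [0,0,0],"hand": 0},
    {"travel": [0,0,0.6],"dr": [0,0,0],"hand": 0},
    {"travel": [0,0,0.8],"dr": [0,0,0],"hand": 0},
    {"travel": [0,0,0.8],"dr": [0,0,0],"hand": 0},
    {"travel": [0,0,0.8],"dr": [0,0,0],"hand": 0},
    {"travel": [0,0,0.8],"dr": [0,0,0],"hand": 0},
    {"travel": [0,0,0.8],"dr": [0,0,0],"hand": 0},
    {"travel": [0,0,0.6],"dr": [0,0,0],"hand": 0},
    {"travel": [0,0,0.4],"dr": [0,0,0],"hand": 0},
  ],
)

```text
time_s: 11.0
tcp_pos: [0.453, 0.2112, 0.2193]
orientation: [-3.126, 0.444, 2.701]
ft_force: [0.3, -0.7, -2.4]
width: 0.0128
grasp_force: 107.5
```

```bash
python3 - <<'E'
from h import *
from scipy.spatial.transform import Rotation as R
s=robot.sense();t=s["tcp_pos"];M=R.from_euler("xyz",s["orientation"]).as_matrix();print(t,M.round(3).tolist(),s["width"],s["ft_force"],s["grasp_force"],s["qpos"].round(2))
im=robot.snapshot("top")[:,:,::-1];si=robot.snapshot("side")[:,:,::-1]
out=np.zeros((600,800,3),np.uint8);out[:,:400]=crop(im,150,180,100,150,4);out[:,400:]=cv2.resize(si[140:440,210:410],(400,600));cv2.imwrite("pics/g6.png",out)
E
```

```text
[0.45303241 0.21124796 0.21931507] [[-0.816, 0.433, 0.382], [0.385, 0.901, -0.198], [-0.43, -0.014, -0.903]] 0.012803705002747892 [ 0.28897453 -0.6917246  -2.38007447] 107.5221061706543 [ 0.41  0.34  1.94 -0.58  0.66 -0.28]
```

View pics/g6.png

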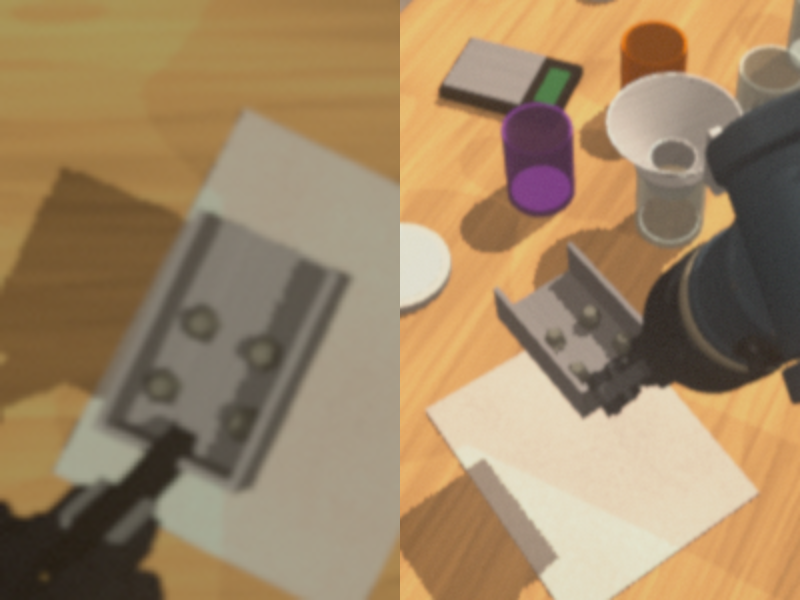

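The scoop is held level with all four fragments in it, and the funnel and jars are undisturbed. Now I swing the scoop to point along -y, beside the funnel.

Call:
move_arm(
  deltas=[
    {"travel": [0.15,-0.1,0.1],"dr": [0,0,-0.02],"hand": 0},
    {"travel": [0.3,-0.2,0.15],"dr": [0,0,-0.04],"hand": 0},
    {"travel": [0.4,-0.25,0.15],"dr": [0,0,-0.05],"hand": 0},
    {"travel": [0.42,-0.25,0.15],"dr": [0,0,-0.05],"hand": 0},
    {"travel": [0.42,-0.25,0.15],"dr": [0,0,-0.05],"hand": 0},
    {"travel": [0.42,-0.25,0.15],"dr": [0,0,-0.05],"hand": 0},
    {"travel": [0.42,-0.25,0.15],"dr": [0,0,-0.05],"hand": 0},
    {"travel": [0.42,-0.25,0.15],"dr": [0,0,-0.05],"hand": 0},
    {"travel": [0.42,-0.25,0.15],"dr": [0,0,-0.05],"hand": 0},
    {"travel": [0.42,-0.25,0.1],"dr": [0,0,-0.05],"hand": 0},
    {"travel": [0.35,-0.25,0.1],"dr": [0,0,-0.045],"hand": 0},
    {"travel": [0.2,-0.16,0.05],"dr": [0,0,-0.03],"hand": 0},
  ],
)

```text
time_s: 12.3
tcp_pos: [0.5634, 0.1431, 0.2558]
orientation: [-3.125, 0.445, 1.576]
ft_force: [-0.9, -1.0, -1.9]
width: 0.013
grasp_force: 107.6
```

```bash
cat >> h.py <<'E'
from scipy.spatial.transform import Rotation as R
M0=R.from_euler("xyz",[-3.126,.444,2.701]); S0=R.from_euler("z",-25.6,degrees=True); REL=M0.inv()*S0
def st():
    s=robot.sense();t=s["tcp_pos"];M=R.from_euler("xyz",s["orientation"]);S=M*REL;g=t-.0187*M.as_matrix()[:,2]
    lip=g+S.apply([.1315,0,-.074]);o=g+S.apply([.079,0,-.078])
    x=S.apply([1,0,0]);tip=np.degrees(np.arcsin(-x[2]));yaw=np.degrees(np.arctan2(x[1],x[0]))
    print("t",round(s["time_s"],2),"tcp",t.round(4),"lip",lip.round(4),"org",o.round(4),"tip %.1f yaw %.1f"%(tip,yaw),"yaxis",S.apply([0,1,0]).round(3),"q",s["qpos"].round(2),"w",round(s["width"],4),"f",s["ft_force"].round(1))
    return t,S
E
python3 -c "
from h import *
st()"
```

```text
t 12.3 tcp [0.5634 0.1431 0.2558] lip [0.5634 0.0196 0.1988] org [0.5635 0.0721 0.1947] tip -0.1 yaw -90.1 yaxis [ 1.    -0.002 -0.001] q [ 0.27  0.54  1.43 -0.44  1.34  0.4 ] w 0.013 f [-0.9 -1.  -1.9]
```

Call:
move_arm(
  deltas=[
    {"travel": [0,-0.2,0.05],"dr": [0.01,0,0],"hand": 0},
    {"travel": [0,-0.4,0.05],"dr": [0.02,0,0],"hand": 0},
    {"travel": [0,-0.4,0.05],"dr": [0.022,0,0],"hand": 0},
    {"travel": [0,-0.4,0.05],"dr": [0.022,0,0],"hand": 0},
    {"travel": [0,-0.4,0.05],"dr": [0.022,0,0],"hand": 0},
    {"travel": [0,-0.4,0.05],"dr": [0.022,0,0],"hand": 0},
    {"travel": [0,-0.4,0.05],"dr": [0.022,0,0],"hand": 0},
    {"travel": [0,-0.4,0.05],"dr": [0.022,0,0],"hand": 0},
    {"travel": [0,-0.4,0.05],"dr": [0.022,0,0],"hand": 0},
    {"travel": [0,-0.4,0.05],"dr": [0.022,0,0],"hand": 0},
  ],
)

```text
time_s: 13.3
tcp_pos: [0.561, 0.048, 0.2692]
orientation: [-3.128, 0.012, 1.58]
ft_force: [0.2, 0.2, -2.5]
width: 0.0127
grasp_force: 107.6
```

```bash
python3 -c "
from h import *
st()"
```

```text
t 13.3 tcp [0.561  0.048  0.2692] lip [ 0.5615 -0.0402  0.1656] org [0.5614 0.0091 0.1839] tip 24.8 yaw -89.8 yaxis [ 1.     0.004 -0.001] q [-0.11  0.41  1.53 -0.01  1.21 -0.11] w 0.0127 f [ 0.2  0.2 -2.5]
```

Call:
move_arm(
  deltas=[
    {"travel": [0,-0.16,0.06],"dr": [0.016,0,0],"hand": 0},
    {"travel": [0,-0.16,0.06],"dr": [0.016,0,0],"hand": 0},
    {"travel": [0,-0.16,0.06],"dr": [0.016,0,0],"hand": 0},
    {"travel": [0,-0.16,0.06],"dr": [0.016,0,0],"hand": 0},
    {"travel": [0,-0.16,0.06],"dr": [0.016,0,0],"hand": 0},
    {"travel": [0,-0.16,0.06],"dr": [0.016,0,0],"hand": 0},
    {"travel": [0,-0.16,0.06],"dr": [0.016,0,0],"hand": 0},
    {"travel": [0,-0.16,0.06],"dr": [0.016,0,0],"hand": 0},
  ],
)

```text
time_s: 14.1
tcp_pos: [0.561, 0.0162, 0.281]
orientation: [-3.13, -0.255, 1.58]
ft_force: [-0.1, 0.4, -2.2]
width: 0.0123
grasp_force: 107.6
```

```bash
cat >> h.py <<'E'
def blobs():
    # olive/grey chunks inside jar, funnel throat and scoop, side view
    im=robot.snapshot("side")[:,:,::-1].copy(); cv2.imwrite("pics/s%.2f.png"%robot.sense()["time_s"],im); return im
E
python3 -c "
from h import *
st();blobs()
im=cv2.imread('pics/side0.png')
# chunk colours vs pan, from start picture (crop of scoop)
for u,v in ((290,363),(302,351),(305,372),(317,366),(285,350),(300,340)): print((u,v),im[v,u])
"
```

```text
t 14.1 tcp [0.561  0.0162 0.281 ] lip [ 0.5615 -0.0415  0.1579] org [0.5613 0.0013 0.1886] tip 40.1 yaw -89.8 yaxis [ 1.     0.003 -0.   ] q [-0.3   0.41  1.53  0.25  1.3  -0.39] w 0.0123 f [-0.1  0.4 -2.2]
(290, 363) [75 90 98]
(302, 351) [ 83  99 106]
(305, 372) [134 146 159]
(317, 366) [ 99 117 126]
(285, 350) [135 148 162]
(300, 340) [ 85  94 104]
```

Call:
move_arm(
  deltas=[
    {"travel": [0,-0.11,0.03],"dr": [0.01,0,0],"hand": 0},
    {"travel": [0,-0.11,0.03],"dr": [0.01,0,0],"hand": 0},
    {"travel": [0,-0.11,0.03],"dr": [0.01,0,0],"hand": 0},
    {"travel": [0,-0.11,0.03],"dr": [0.01,0,0],"hand": 0},
    {"travel": [0,-0.11,0.03],"dr": [0.01,0,0],"hand": 0},
    {"travel": [0,-0.11,0.03],"dr": [0.01,0,0],"hand": 0},
    {"travel": [0,-0.11,0.03],"dr": [0.01,0,0],"hand": 0},
    {"travel": [0,-0.11,0.03],"dr": [0.01,0,0],"hand": 0},
    {"travel": [0,-0.11,0.02],"dr": [0.01,0,0],"hand": 0},
    {"travel": [0,-0.11,0.02],"dr": [0.01,0,0],"hand": 0},
  ],
)

```text
time_s: 15.15
tcp_pos: [0.5623, -0.0112, 0.2888]
orientation: [-3.134, -0.466, 1.581]
ft_force: [-1.2, -0.2, -1.6]
width: 0.0125
grasp_force: 107.7
```

```bash
python3 -c "
from h import *
a=cv2.imread('pics/s14.10.png');t,S=st();b=blobs()
# differences inside the jar (side view): region from jar base to rim
u0,v0=px('side',np.array([.5548,-.065,.012]));u1,v1=px('side',np.array([.5548,-.065,.05]));print(u0,v0,u1,v1)
ref=cv2.imread('pics/side0.png')
for n,im in(('14',a),('now',b)):
    d=np.abs(im.astype(int)-a.astype(int)).max(2);r=d[int(v1):int(v0)+12,int(u0)-15:int(u0)+16];print(n,(r>25).sum(),r.size)
    print(cv2.resize(cv2.cvtColor(im,6)[int(v1):int(v0)+14,int(u0)-16:int(u0)+16],(16,16),interpolation=3))
"
```

```text
t 15.15 tcp [ 0.5623 -0.0112  0.2888] lip [ 0.5629 -0.042   0.1563] org [ 0.5628 -0.0066  0.1953] tip 52.1 yaw -89.7 yaxis [1.    0.002 0.002] q [-0.44  0.44  1.51  0.42  1.43 -0.56] w 0.0125 f [-1.2 -0.2 -1.6]
345.1008692104079 245.88610573268696 345.9608335901062 232.95681315395066[ WARN:0@0.015] global loadsave.cpp:275 findDecoder imread_('pics/s14.10.png'): can't open/read file: check file path/integrity
Traceback (most recent call last):
AttributeError: 'NoneType' object has no attribute 'astype'
```

Call:
move_arm(
  deltas=[
    {"travel": [0,-0.11,0.02],"dr": [0.01,0,0],"hand": 0},
    {"travel": [0,-0.11,0.02],"dr": [0.01,0,0],"hand": 0},
    {"travel": [0,-0.11,0.02],"dr": [0.01,0,0],"hand": 0},
    {"travel": [0,-0.11,0.02],"dr": [0.01,0,0],"hand": 0},
    {"travel": [0,-0.11,0.02],"dr": [0.01,0,0],"hand": 0},
    {"travel": [0,-0.11,0.01],"dr": [0.01,0,0],"hand": 0},
    {"travel": [0,-0.11,0.01],"dr": [0.01,0,0],"hand": 0},
    {"travel": [0,-0.11,0.01],"dr": [0.01,0,0],"hand": 0},
    {"travel": [0,-0.11,0.01],"dr": [0.01,0,0],"hand": 0},
    {"travel": [0,-0.11,0.01],"dr": [0.01,0,0],"hand": 0},
  ],
)

```text
time_s: 16.2
tcp_pos: [0.5623, -0.0387, 0.2925]
orientation: [-3.137, -0.675, 1.582]
ft_force: [-0.3, -0.5, -2.1]
width: 0.0126
grasp_force: 107.7
```

```bash
ls pics; python3 -c "
from h import *
import glob
a=cv2.imread(sorted(glob.glob('pics/s14*'))[0]);st();b=blobs()
u0,v0,v1=345,246,233
for im in (a,b): print(cv2.resize(cv2.cvtColor(im,6)[218:262,328:364],(18,22),interpolation=3))
"
```

```text
g1.png
g2.png
g3.png
g4.png
g5.png
g6.png
m1.png
m2.png
s14.15.png
s15.20.png
side0.png
top0.png
t 16.2 tcp [ 0.5623 -0.0387  0.2925] lip [ 0.5629 -0.0412  0.1565] org [ 0.5628 -0.0147  0.202 ] tip 64.1 yaw -89.6 yaxis [1.    0.002 0.003] q [-0.56  0.51  1.48  0.55  1.57 -0.69] w 0.0126 f [-0.3 -0.5 -2.1]
[[171 174 175 169 111  94  95  96  93  94  91  92  95  93 114 153 135 105]
 [133 161 175 177 122  96  96  96  95  93  90  92  93  94 130 152 140 104]
 [117 132 150 171 153 108 104 107 112 107 106 102  99 110 151 153 146 103]
 [116 118 121 133 137 125 120 119 119 125 128 128 136 158 165 155 147 100]
 [117 113 114 116 113 114 111 107 107 124 139 147 153 147 144 138 124  96]
 [120 109 111 115 115 114 112 110 108 110 120 132 131 126 127 129 116  95]
 [122 116 104 104 110 113 115 115 114 115 115 120 126 130 124 113 106  96]
 [121 114 106  99  98 100 104 108 110 109 109 109 109 107 104 105 111 117]
 [119 114 107 101  97  99  97  98  97  95  97  96  95  98 101 108 115 141]
 [119 113 108 105 100  98 100  98  97  99  98  98  98 101 106 108 117 149]
 [117 115 106 103 100  99  99  98  98  98  
[... 1808 characters left out ...]
 94  94  95 103 120 157]
 [114 116  96  92  94  93  93  96  95  95  94  94  93  92  93  99 123 162]
 [108 113  92  92  92  91  95  93  93  93  93  95  93  91  90  97 127 166]
 [111 116  90  91  90  92  95  94  94  91  92  93  91  89  90 109 132 169]
 [106 123  92  90  90  93  93  92  93  91  90  92  93  91  96 124 135 172]
 [104 130 107  92  94  97  95  91  94  91  92  94  95  96 107 135 144 175]
 [ 99 118 126  97  94  96  95  93  93  93  91  94  96 104 131 125 153 175]
 [ 98 102 118 122 106  97  96  98  98  95  94  96 104 124 125 127 165 175]
 [106 102 102 115 131 121 110 104 102 104 108 118 126 121 121 157 173 175]
 [108 109 104 104 108 116 120 122 124 123 121 116 108 113 156 174 173 176]]
```

Call:
move_arm(
  deltas=[
    {"travel": [0,-0.13,-0.01],"dr": [0.0115,0,0],"hand": 0},
    {"travel": [0,-0.13,-0.01],"dr": [0.0115,0,0],"hand": 0},
    {"travel": [0,-0.13,-0.01],"dr": [0.0115,0,0],"hand": 0},
    {"travel": [0,-0.13,-0.01],"dr": [0.0115,0,0],"hand": 0},
    {"travel": [0,-0.13,-0.01],"dr": [0.0115,0,0],"hand": 0},
    {"travel": [0,-0.13,-0.01],"dr": [0.0115,0,0],"hand": 0},
    {"travel": [0,-0.13,-0.01],"dr": [0.0115,0,0],"hand": 0},
    {"travel": [0,-0.13,-0.01],"dr": [0.0115,0,0],"hand": 0},
    {"travel": [0,-0.13,-0.02],"dr": [0.0115,0,0],"hand": 0},
    {"travel": [0,-0.13,-0.02],"dr": [0.0115,0,0],"hand": 0},
  ],
)

```text
time_s: 17.25
tcp_pos: [0.5623, -0.0713, 0.2894]
orientation: [-3.141, -0.916, 1.585]
ft_force: [-0.1, -0.6, -2.2]
width: 0.0129
grasp_force: 107.7
```

```bash
cat >> h.py <<'E'
def jar(ref='pics/s14.15.png'):
    a=cv2.imread(ref);b=blobs();d=np.abs(cv2.GaussianBlur(a,(3,3),0).astype(int)-cv2.GaussianBlur(b,(3,3),0)).max(2)
    print("jar diff",(d[226:258,331:360]>12).sum(),"throat",(d[212:226,331:360]>12).sum())
    for r in (d[200:262:2,326:368:2]): print("".join("#" if x>25 else "+" if x>12 else "." for x in r))
E
python3 -c "
from h import *
st();jar();f=[]
for i in range(4): robot.snapshot('top');f.append(robot.sense()['ft_force'][2])
print(np.mean(f))"
```

```text
t 17.25 tcp [ 0.5623 -0.0713  0.2894] lip [ 0.5629 -0.0412  0.1568] org [ 0.5627 -0.0263  0.2073] tip 77.9 yaw -89.1 yaxis [1.    0.001 0.003] q [-0.67  0.62  1.44  0.67  1.73 -0.8 ] w 0.0129 f [-0.1 -0.6 -2.2]
jar diff 45 throat 113
..+######+++++++++...
.#+.++##+++++++++....
.##+...+..+++++++..+#
+##+....##+..+++...##
+##+...+#####+......#
+##+...#######+.....+
#.+.+..++++..........
#..###...............
#..###...............
#..###...............
...+##...............
...+##+..............
....+#+.......++++...
..........+#####+....
...........++........
.....................
.....................
.....................
.....................
.....................
.....................
.....................
.....................
..............+.+....
...............++....
.....................
.....................
.....................
.....................
++...................
+++..................
-1.4271845581152058
```

```bash
python3 -c "
from h import *
f=[]
for i in range(6): robot.snapshot('top');f.append(round(robot.sense()['ft_force'][2],2))
print(f,np.mean(f));jar()"
```

```text
[np.float64(-1.42), np.float64(-1.79), np.float64(-0.8), np.float64(-1.41), np.float64(-1.48), np.float64(-1.45)] -1.3916666666666666
jar diff 47 throat 113
..+######+++++++++...
.#+.+###+++++++++....
+##.......++++++...+#
+##+....##..++++...##
+##+...+#####.......#
+##+...#######+.....+
#.+.+..+++...........
#..###...............
#..###...............
#..###...............
...+##...............
...+##+..............
....+#+......+++++...
..........+#####+....
...........++........
.....................
.....................
.....................
.....................
.....................
.....................
.....................
.....................
...............++....
...............++....
.....................
.....................
.....................
.....................
+....................
+++..................
```

```bash
cat >> h.py <<'E'
def cmp(y0,y1,x0,x1,ref=None,n="side"):
    g=cv2.resize(cv2.imread('pics/g4.png')[:,400:],(200,300),interpolation=cv2.INTER_AREA)[y0-140:y1-140,x0-210:x1-210] if ref is None else ref[y0:y1,x0:x1]
    b=robot.snapshot(n)[:,:,::-1][y0:y1,x0:x1]
    L=lambda i:cv2.cvtColor(cv2.GaussianBlur(np.ascontiguousarray(i),(3,3),0),cv2.COLOR_BGR2GRAY)
    p,q=L(g),L(b)
    for r in range(0,y1-y0,2): print(y0+r," ".join("%3d"%v for v in p[r,::2]),"|"," ".join("%3d"%v for v in q[r,::2]))
E
python3 -c "
from h import *
for z in(.011,.06,.09,.11,.14): print(z,[round(float(v),1) for v in px('side',np.array([.555,-.065,z]))])
cmp(196,262,328,364)"
```

```text
0.011 [345.0, 246.2]
0.06 [346.1, 229.4]
0.09 [346.8, 218.5]
0.11 [347.3, 211.0]
0.14 [348.1, 199.3]
196 184 182 178 175 172 170 166 163 162 159 156 152 149 147 144 142 141 142 |  67  66  66  66  66  65  66  67  66  65  65  66  66  66  65  66  69  87
198 185 182 179 176 173 170 166 163 161 158 155 152 148 146 144 143 142 141 |  69  67  67  66  66  65  66  66  66  65  66  66  65  66  65  66  73 101
200 186 183 181 178 173 170 167 163 160 158 155 151 149 146 144 142 141 139 |  92  81  72  66  66  66  64  65  65  66  65  65  65  66  65  67  85 117
202 189 186 182 179 174 170 167 163 161 159 155 152 148 144 141 140 139 139 | 138 125  96  81  75  69  67  66  65  66  65  67  66  65  64  70 103 124
204 192 188 183 180 176 172 167 164 162 159 154 149 145 142 141 140 141 140 | 154 148 114  96  94  91  87  80  74  66  65  65  65  66  66  83 118 125
206 193 190 185 183 178 173 170 166 163 159 153 147 144 142 142 140 140 138 | 156 152 116  98  99 102 106 119 115  94  80  70  67  66  70 105 125 123
208 197 193 189 186 181 177 175 172 167 162 159 153 149 143 141 140 140 133 | 160 155 118  98 100 1
[... 3250 characters left out ...]
07 106 108 116 142 153 185 | 106 126 110  94  94  95  94  92  93  94  92  93  95  95 101 130 136 170
254 114 130 141 116 108 108 109 109 108 107 107 107 108 112 131 144 158 189 | 102 116 129 103  96  97  97  95  94  94  93  94  96  99 118 133 143 175
256 114 116 132 135 119 111 109 110 109 107 106 107 112 127 143 141 170 191 |  99 102 119 120 105  97  96  98  98  95  94  94 100 115 131 126 155 177
258 118 115 117 132 140 134 120 116 115 113 115 122 132 137 136 156 185 191 |  97  98 104 116 127 118 107 103 102 100 103 110 122 126 121 141 171 176
260 122 121 118 118 126 136 135 132 133 133 135 135 127 127 153 184 190 192 |  97  98  99 101 113 122 123 120 121 120 122 124 115 111 138 169 176 177
```

```bash
python3 -c "
from h import *
t,S=st();g=t-.0187*R.from_euler('xyz',robot.sense()['orientation']).as_matrix()[:,2]
o=g+S.apply([.079,0,-.078])
for n in('side','top'):
  for p in((.0525,.034,0),(.0525,-.034,0),(.0525,.034,.036),(.0525,-.034,.036),(-.0525,.034,0),(-.0525,-.034,0),(-.0525,.034,.036),(-.0525,-.034,.036)): print(n,p,[round(float(v)) for v in px(n,o+S.apply(p))])
im=cv2.GaussianBlur(robot.snapshot('side')[:,:,::-1],(3,3),0)
ref=cv2.imread('pics/side0.png');
G=cv2.cvtColor(im,6)
for r in range(100,230,4): print(r,' '.join('%3d'%v for v in G[r,270:410:4]))
"
```

```text
t 17.9 tcp [ 0.5623 -0.0708  0.2897] lip [ 0.5629 -0.041   0.1569] org [ 0.5627 -0.026   0.2074] tip 77.8 yaw -89.0 yaxis [1.    0.001 0.003] q [-0.67  0.62  1.44  0.67  1.73 -0.8 ] w 0.0128 f [ 0.5 -0.6 -1.8]
side (0.0525, 0.034, 0) [319, 195]
side (0.0525, -0.034, 0) [356, 209]
side (0.0525, 0.034, 0.036) [328, 179]
side (0.0525, -0.034, 0.036) [365, 192]
side (-0.0525, 0.034, 0) [313, 158]
side (-0.0525, -0.034, 0) [353, 172]
side (-0.0525, 0.034, 0.036) [324, 141]
side (-0.0525, -0.034, 0.036) [363, 154]
top (0.0525, 0.034, 0) [327, 222]
top (0.0525, -0.034, 0) [328, 259]
top (0.0525, 0.034, 0.036) [347, 221]
top (0.0525, -0.034, 0.036) [347, 259]
top (-0.0525, 0.034, 0) [315, 216]
top (-0.0525, -0.034, 0) [316, 258]
top (-0.0525, 0.034, 0.036) [337, 215]
top (-0.0525, -0.034, 0.036) [338, 258]
100 164 162 157 163 159 155 163 173 170 169 167 170 173 170 166 173 168 166 167  75  53  44  44  44  52  53  51  49  48  44  41  50 101 105  95
104 163 157 166 158 162 155 164 165 169 167 171 174 174 200 213 214 214 208 178  64 100  44  45  55  50  46  49  46  43  44  68 101 105 100  96
10
[... 3761 characters left out ...]
  59  58  59 164 103 101 102  99  99  92 119 161  96 100 102  95 102 137 129 121  94 110 104 162 119 159 170 170 163 129 157
216  58  60  57  58  54  54  58 164 154 104 101  96  97  97 119 164  96  92  92  94  94  93 149 119  94  89  95 126 112 109 107 105 108 151 173
220  54  53  54  53  53  52  58 162 166 164 147 125 131 144 120 159 107  95  95  92  91  93 150 119  94  88  92 114 118 116 113 115 163 171 176
224  61  73  78  78  74  59  56 156 165 163 156 153 155 145 138 113 125 105 114 115 114 124 142 109  94  88  98 116 118 114 111 159 166 165 168
228  81  82  82  80  81  78  62 151 159 138 142 157 148 143 147 112 113 112 107 102 116 122 128 101  94  86 105 118 116 132 157 165 165 165 169
```

Call:
move_arm(
  deltas=[
    {"travel": [0,-0.18,-0.03],"dr": [0.0167,0,0],"hand": 0},
    {"travel": [0,-0.18,-0.03],"dr": [0.0167,0,0],"hand": 0},
    {"travel": [0,-0.18,-0.03],"dr": [0.0167,0,0],"hand": 0},
    {"travel": [0,-0.18,-0.04],"dr": [0.0167,0,0],"hand": 0},
    {"travel": [0,-0.18,-0.04],"dr": [0.0167,0,0],"hand": 0},
    {"travel": [0,0,0.4],"dr": [0,0,0],"hand": 0},
    {"travel": [0,0,-0.3],"dr": [0,0,0],"hand": 0},
    {"travel": [0,0,0.3],"dr": [0,0,0],"hand": 0},
    {"travel": [0,0,-0.3],"dr": [0,0,0],"hand": 0},
    {"travel": [0,0,0],"dr": [0,0,0],"hand": 0},
    {"travel": [0,0,0],"dr": [0,0,0],"hand": 0},
  ],
)

```text
time_s: 19.05
tcp_pos: [0.5621, -0.093, 0.2877]
orientation: [3.137, -1.089, 1.59]
ft_force: [-0.3, 0.5, -2.8]
width: 0.0129
grasp_force: 107.8
```

```bash
python3 -c "
from h import *
st();f=[]
for i in range(4): robot.snapshot('top');f.append(round(robot.sense()['ft_force'][2],2))
print(np.mean(f))
im=robot.snapshot('top')[:,:,::-1]
G=cv2.cvtColor(im,6)
for r in range(205,285,3): print(r,' '.join('%3d'%v for v in G[r,300:384:3]))
cmp(208,262,328,364)"
```

```text
t 19.05 tcp [ 0.5621 -0.093   0.2877] lip [ 0.5627 -0.0406  0.1622] org [ 0.5625 -0.0346  0.2145] tip 87.9 yaw -85.4 yaxis [1.    0.001 0.003] q [-0.73  0.7   1.4   0.75  1.85 -0.85] w 0.0129 f [-0.3  0.5 -2.8]
-1.69
205 102 104 104 104 104 105 103  91  76  72  79  94 102 103 103 103 102 102 101 101 100 101 101 101 102 113 112 111
208  99  98  98  98  97  96  96  96  95  96  96  96  97  97  98  97  99  97  97  98  95  95  96  95  96 107 107 104
211 101 100  99  99  98  97  97  97  96  96  96  95  95  94  95  96  96  95  97  98  97  98  98  99 104 110 111 106
214 100 100 100  99  98  99  99  98  99  99  98 103 107 108 108 110 108 100  98  98  98  97  98  98 108 109 109 107
217  99  98  97  97  96  97  94  95  95 133 147 147 148 160 155 162 155 104 109 101  92  91  93  96 104 102 103 102
220  98  97  96  97  96  96  95  99 109 136 152 148 148 147 146 147 145  99 100 102 109  92  92  98 102 102 102 101
223  93  93  92  94  93  92  99 108  97 135 147 148 146 146 146 147 146 101  98  98 102 110 103  89  65  63  62  57
226  99  99  99  98  97  99 111  97  97 128 149 147 147 146 146 147 146
[... 5598 characters left out ...]
07 106 108 116 142 153 185 | 107 127 110  94  93  97  95  94  93  94  92  93  95  95 103 132 138 173
254 114 130 141 116 108 108 109 109 108 107 107 107 108 112 131 144 158 189 | 102 116 130 102  95  98  97  95  94  94  92  94  97 101 119 133 144 175
256 114 116 132 135 119 111 109 110 109 107 106 107 112 127 143 141 170 191 | 101 104 121 119 106  98  98  97  98  96  94  96 101 115 132 126 156 177
258 118 115 117 132 140 134 120 116 115 113 115 122 132 137 136 156 185 191 |  99  99 104 117 128 120 108 104 102 101 103 111 123 128 122 143 173 178
260 122 121 118 118 126 136 135 132 133 133 135 135 127 127 153 184 190 192 |  99  99 100 101 113 124 124 122 122 122 123 126 116 113 139 172 177 178
```

```bash
python3 -c "
from h import *
g=cv2.resize(cv2.imread('pics/g4.png')[:,400:],(200,300),interpolation=cv2.INTER_AREA)
b=robot.snapshot('side')[:,:,::-1]
P=cv2.GaussianBlur(g,(3,3),0)[212-140:260-140,328-210:364-210].astype(int);Q=cv2.GaussianBlur(b,(3,3),0)[212:260,328:364].astype(int)
for r in range(0,48,2): print(212+r,' '.join('%3d'%v for v in (P[r,::2,2]-P[r,::2,0])),'|',' '.join('%3d'%v for v in (Q[r,::2,2]-Q[r,::2,0])))
s=cv2.imread('pics/side0.png').astype(int);print('chunk',[int(s[v,u,2]-s[v,u,0]) for u,v in((290,363),(302,351),(305,372),(317,366))],'exhibit',s[205,392],s[160,419])
"
```

```text
212  34  35  35  33  25  20  20  20  22  21  22  23  25  28  27  26  27  25 |  18  18  18  19  24  22  19  19  17  18  18  19  20  21  22  21  21  20
214  33  34  34  30  20  20  21  21  21  21  22  21  21  24  26  27  25  25 |  18  18  19  22  22  17  16  17  17  17  19  18  18  19  22  22  21  21
216  33  34  34  28  20  20  20  20  21  21  20  21  21  21  25  29  26  24 |  18  17  20  25  20  17  18  16  18  18  18  17  19  19  19  21  21  20
218  33  33  33  28  21  22  21  21  21  21  21  21  22  21  23  29  28  25 |  18  17  20  27  20  17  17  16  18  18  18  17  18  17  17  21  20  20
220  34  33  34  29  23  22  22  22  22  22  22  21  22  21  24  30  29  24 |  19  19  18  24  21  18  17  19  19  20  20  18  18  19  18  21  20  20
222  40  31  32  31  28  25  29  32  35  33  31  28  24  23  26  30  29  24 |  24  20  18  20  22  18  23  29  32  30  29  24  21  18  19  20  20  19
224  51  27  27  28  30  30  36  41  43  44  43  41  33  28  30  29  29  23 |  30  20  21  20  19  21  32  40  42  41  40  39  31  21  20  19  20  20
226  66  29  25  25  26  26  27  30  31  34  34  3
[... 1852 characters left out ...]
 28  22  21  20  20  26  25  22  23  25  44  97
252  45  30  31  34  34  35  36  36  36  35  35  36  34  33  33  32  57 101 |  39  24  24  24  27  31  29  22  20  20  20  25  30  28  28  26  51 100
254  52  34  28  33  35  36  36  36  36  35  35  35  34  34  30  35  68 108 |  48  29  25  28  29  30  31  27  24  21  22  28  31  31  27  30  64 107
256  65  43  31  29  31  34  36  36  37  35  34  34  32  30  31  46  88 115 |  59  38  27  25  29  30  32  33  31  28  28  30  28  27  28  40  84 114
258  80  63  42  33  31  31  32  34  35  33  30  29  28  31  43  75 110 119 |  66  55  37  30  25  27  29  31  31  29  27  26  25  28  39  70 108 117
chunk [23, 23, 25, 27] exhibit [78 89 95] [79 90 97]
```

The red-minus-blue map of the jar shows three grey fragments on the brown cork, at about (335,247), (346,251) and (356,247). The fourth is unclear, so I draw the scoop back and check from above.

Call:
move_arm(
  deltas=[
    {"travel": [0,0.3,0.5],"dr": [-0.05,0,0],"hand": 0},
    {"travel": [0,0.6,0.5],"dr": [-0.06,0,0],"hand": 0},
    {"travel": [0,0.8,0.3],"dr": [-0.062,0,0],"hand": 0},
    {"travel": [0,0.8,0],"dr": [-0.062,0,0],"hand": 0},
    {"travel": [0,0.8,0],"dr": [-0.062,0,0],"hand": 0},
    {"travel": [0,0.9,0],"dr": [-0.062,0,0],"hand": 0},
    {"travel": [0,0.9,0],"dr": [-0.062,0,0],"hand": 0},
    {"travel": [0,0.9,-0.2],"dr": [-0.062,0,0],"hand": 0},
    {"travel": [0,0.9,-0.2],"dr": [-0.062,0,0],"hand": 0},
    {"travel": [0,0.9,-0.2],"dr": [-0.062,0,0],"hand": 0},
    {"travel": [0,0.9,-0.3],"dr": [-0.062,0,0],"hand": 0},
    {"travel": [0,0.8,-0.3],"dr": [-0.062,0,0],"hand": 0},
  ],
)

```text
time_s: 20.6
tcp_pos: [0.5616, 0.146, 0.2909]
orientation: [-3.127, 0.443, 1.579]
ft_force: [-0.2, -0.0, -2.5]
width: 0.0128
grasp_force: 107.7
```

```bash
python3 -c "
from h import *
t,S=st()
b=robot.snapshot('side')[:,:,::-1];a=robot.snapshot('top')[:,:,::-1];cv2.imwrite('pics/topA.png',a);cv2.imwrite('pics/sideA.png',b)
g=cv2.resize(cv2.imread('pics/g4.png')[:,400:],(200,300),interpolation=cv2.INTER_AREA)
P=cv2.GaussianBlur(g,(3,3),0)[212-140:260-140,328-210:364-210].astype(int);Q=cv2.GaussianBlur(b,(3,3),0)[212:260,328:364].astype(int)
for r in range(18,48,2): print(212+r,' '.join('%3d'%v for v in (P[r,::2,2]-P[r,::2,0])),'|',' '.join('%3d'%v for v in (Q[r,::2,2]-Q[r,::2,0])),'|',' '.join('%3d'%v for v in Q[r,::2,1]))
print([px('top',np.array([.555,-.065,z])) for z in(.14,.06,.011)])
B=cv2.GaussianBlur(a,(3,3),0).astype(int)
for r in range(215,282,2): print(r,' '.join('%3d'%v for v in B[r,308:374:2,1]),'|',' '.join('%2d'%v for v in (B[r,326:354:2,2]-B[r,326:354:2,0])))
"
```

```text
t 20.6 tcp [0.5616 0.146  0.2909] lip [0.5622 0.0226 0.2336] org [0.562  0.0751 0.2297] tip 0.1 yaw -89.8 yaxis [1.    0.003 0.001] q [ 0.27  0.5   1.39 -0.43  1.41  0.37] w 0.0128 f [-0.2 -0.  -2.5]
230  76  38  27  23  23  24  25  24  24  24  25  25  26  26  25  26  26  25 |  77  37  25  21  23  23  24  23  24  23  25  25  26  26  27  26  26  27 | 138 126 119 118 123 125 126 127 126 126 129 132 139 143 141 133 124 114
232  77  38  29  25  22  23  23  23  24  24  24  24  24  24  23  27  32  39 |  76  36  27  22  21  22  22  22  22  23  23  24  23  24  24  26  31  44 | 139 128 121 112 111 115 118 122 124 124 124 123 125 127 122 116 120 133
234  73  37  29  26  22  22  21  22  22  22  22  22  22  22  23  27  34  58 |  75  35  29  26  22  21  21  20  21  21  21  22  21  22  23  28  33  61 | 135 127 122 115 111 110 108 109 111 108 108 109 108 108 110 117 124 144
236  69  37  30  28  25  23  21  20  21  22  22  22  22  23  25  29  36  69 |  69  36  30  28  24  22  20  19  20  20  21  21  21  21  25  30  35  69 | 134 126 121 116 113 110 111 110 109 107 108 108 109 110 116 119 125 150
238 
[... 8076 characters left out ...]
 127 131 160 171 169 151 138 143 144 141 135 129 126 124 124 124 129 133 138 138 135 129 128 128 129 129 129 126 123 | 33 62 51 36 28 24 23 21 21 21 23 25 26 35
277 130 130 129 128 127 151 170 170 159 140 134 136 139 142 145 146 145 146 146 144 143 138 134 130 130 130 131 132 132 133 130 126 127 | 66 86 83 75 66 55 46 42 38 38 48 57 66 75
279 138 137 135 132 136 160 170 165 145 136 137 138 138 139 141 141 142 142 143 142 141 135 132 133 134 135 136 136 136 134 130 128 129 | 83 85 85 84 84 81 80 79 78 78 80 82 86 89
281 140 139 139 137 134 139 154 148 133 133 133 134 135 135 135 136 136 137 137 137 137 131 128 128 130 131 132 132 133 129 126 126 126 | 86 87 87 86 86 86 86 86 86 85 85 86 87 88
```

```bash
python3 -c "
from h import *
for u,v in((335,246.5),(346,250),(356,246.5),(344.5,238)):
  p=pt('side',u,v,.019);print((u,v),p,[round(float(x),1) for x in px('top',p)])
for u,v in((346,246),(333,242.5),(332,252)):
  p=pt('top',u,v,.022);print('top',(u,v),p,[round(float(x),1) for x in px('side',p)])
t,S=st();o=np.array([.562,.0751,.2297])
for n in('top','side'):
  print(n,[[int(x) for x in px(n,o+S.apply(q))] for q in((.0525,.03,.004),(.0525,-.03,.004),(-.0485,.03,.004),(-.0485,-.03,.004))])
B=cv2.GaussianBlur(cv2.imread('pics/topA.png'),(3,3),0).astype(int)
c=[px('top',o+S.apply(q)) for q in((.0525,.03,.004),(-.0485,-.03,.004))];x0,x1=sorted(int(k[0]) for k in c);y0,y1=sorted(int(k[1]) for k in c)
for r in range(y0,y1,2): print(r,' '.join('%3d'%v for v in B[r,x0:x1:2,1]))
"
```

```text
(335, 246.5) [ 0.5688 -0.0498  0.019 ] [331.5, 241.5]
(346, 250) [ 0.547  -0.0517  0.019 ] [332.5, 251.7]
(356, 246.5) [ 0.5339 -0.0678  0.019 ] [340.2, 257.7]
(344.5, 238) [ 0.5619 -0.0766  0.019 ] [344.1, 244.6]
top (346, 246) [ 0.5587 -0.0805  0.022 ] [347.0, 236.2]
top (333, 242.5) [ 0.5664 -0.0528  0.022 ] [336.9, 244.8]
top (332, 252) [ 0.5462 -0.0504  0.022 ] [346.1, 249.6]
t 20.7 tcp [0.5596 0.1503 0.2866] lip [0.5606 0.0271 0.2288] org [0.5601 0.0797 0.2251] tip 0.3 yaw -89.4 yaxis [ 1.     0.01  -0.008] q [ 0.28  0.5   1.39 -0.42  1.4   0.37] w 0.0126 f [-0.9  0.4 -2.9]
top [[292, 220], [293, 256], [231, 221], [231, 257]]
side [[304, 186], [339, 199], [271, 231], [308, 245]]
220 127 127 123 119 119 119 119 118 116 115 116 116 115 114 113 112 112 111 111 110 110 109 109 108 106 106 108 108 106  92  87
222  91  91  90  89  88  89  90  89  88  87  88  90  90  89  88  88  90  90  91  91  92  93  94  95  96  96  98 101 103  97  85
224 106 108 108 108 110 112 114 115 116 115 116 117 117 117 117 117 119 121 123 125 125 126 126 127 127 127 127 129 130 119  91
226 124 125 125 125 12
[... 1325 characters left out ...]
 126 127 128 127 127 126 125 125 125 126 126 125 124 119  99
248 122 126 127 127 127 127 127 127 127 127 126 126 126 126 126 126 125 125 125 125 125 124 124 124 124 124 123 123 123 119  99
250 121 126 127 127 126 126 126 126 127 127 127 126 126 126 126 126 126 125 125 125 125 125 124 124 124 124 124 123 123 119  99
252 121 126 126 126 126 126 126 126 126 126 125 125 125 125 125 124 124 124 123 123 122 123 123 123 123 123 123 123 123 120 102
254 117 120 120 116 113 119 121 121 119 113 111 111 116 121 119 113 111 111 111 112 111 109 110 110 111 114 121 123 123 121 103
256  95  98  98  94  92  97  99  99  97  92  90  90  95 100  99  94  92  92  92  94  95  92  92  93  94  98 111 117 123 121 102
```

The scoop pan is clean and nothing is on the funnel cone. All four fragments are on the cork: the top view shows one more at (346,246), besides the three seen from the side. Now the scoop goes back to the pad.

Call:
move_arm(
  deltas=[
    {"travel": [-0.42,0.25,-0.2],"dr": [0,0,0.0535],"hand": 0},
    {"travel": [-0.42,0.25,-0.35],"dr": [0,0,0.0535],"hand": 0},
    {"travel": [-0.42,0.25,-0.35],"dr": [0,0,0.0535],"hand": 0},
    {"travel": [-0.42,0.25,-0.35],"dr": [0,0,0.0535],"hand": 0},
    {"travel": [-0.42,0.25,-0.35],"dr": [0,0,0.0535],"hand": 0},
    {"travel": [-0.42,0.25,-0.35],"dr": [0,0,0.0535],"hand": 0},
    {"travel": [-0.42,0.25,-0.35],"dr": [0,0,0.0535],"hand": 0},
    {"travel": [-0.42,0.25,-0.35],"dr": [0,0,0.0535],"hand": 0},
    {"travel": [-0.42,0.25,-0.35],"dr": [0,0,0.0535],"hand": 0},
    {"travel": [-0.42,0.25,-0.4],"dr": [0,0,0.0535],"hand": 0},
    {"travel": [0,0,0],"dr": [0,0,0],"hand": 0},
  ],
)

```text
time_s: 21.8
tcp_pos: [0.4533, 0.2045, 0.2038]
orientation: [-3.12, 0.434, 2.7]
ft_force: [-1.1, -0.6, -1.6]
width: 0.0128
grasp_force: 107.8
```

```bash
python3 -c "
from h import *
t,S=st();print(((np.array([.4543,.2126,.0645])-t)/.025).round(2))"
```

```text
t 21.8 tcp [0.4533 0.2045 0.2038] lip [0.564  0.151  0.1455] org [0.5167 0.1739 0.142 ] tip 0.5 yaw -25.8 yaxis [ 0.435  0.9   -0.005] q [ 0.4   0.36  1.96 -0.6   0.62 -0.27] w 0.0128 f [-1.1 -0.6 -1.6]
[ 0.04  0.32 -5.57]
```

Call:
move_arm(
  deltas=[
    {"travel": [0.01,0.08,-0.7],"dr": [0,0,0],"hand": 0},
    {"travel": [0.01,0.08,-0.8],"dr": [0,0,0],"hand": 0},
    {"travel": [0.01,0.08,-0.8],"dr": [0,0,0],"hand": 0},
    {"travel": [0.01,0.08,-0.8],"dr": [0,0,0],"hand": 0},
    {"travel": [0,0,-0.8],"dr": [0,0,0],"hand": 0},
    {"travel": [0,0,-0.6],"dr": [0,0,0],"hand": 0},
    {"travel": [0,0,-0.5],"dr": [0,0,0],"hand": 0},
    {"travel": [0,0,0],"dr": [0,0,0],"hand": 0},
  ],
)

```text
time_s: 22.6
tcp_pos: [0.4593, 0.2139, 0.0793]
orientation: [-3.124, 0.44, 2.698]
ft_force: [0.5, 0.6, -2.3]
width: 0.0126
grasp_force: 107.6
```

Call:
move_arm(
  deltas=[
    {"travel": [0,0,-0.2],"dr": [0,0,0],"hand": 0},
    {"travel": [0,0,-0.2],"dr": [0,0,0],"hand": 0},
    {"travel": [0,0,-0.1],"dr": [0,0,0],"hand": 0},
    {"travel": [0,0,-0.05],"dr": [0,0,0],"hand": 0},
    {"travel": [0,0,0],"dr": [0,0,0],"hand": 0},
  ],
)

```text
time_s: 23.1
tcp_pos: [0.4589, 0.2145, 0.067]
orientation: [-3.126, 0.441, 2.7]
ft_force: [-0.5, 0.0, -2.5]
width: 0.0129
grasp_force: 107.6
```

Call:
move_arm(
  deltas=[
    {"travel": [0,0,-0.06],"dr": [0,0,0],"hand": 0},
    {"travel": [0,0,-0.05],"dr": [0,0,0],"hand": 0},
    {"travel": [0,0,0],"dr": [0,0,0],"hand": 0},
    {"travel": [0,0,0],"dr": [0,0,0],"hand": 0},
  ],
)

```text
time_s: 23.5
tcp_pos: [0.4584, 0.2147, 0.0647]
orientation: [-3.126, 0.441, 2.701]
ft_force: [-3.4, 1.4, 5.0]
width: 0.0127
grasp_force: 108.8
```

Contact with the pad, so I release and back off along the handle.

Call:
move_arm(
  deltas=[
    {"travel": [0,0,0],"dr": [0,0,0],"hand": 0.25},
    {"travel": [0,0,0],"dr": [0,0,0],"hand": 0.45},
    {"travel": [0,0,0],"dr": [0,0,0],"hand": 0.6},
    {"travel": [0,0,0],"dr": [0,0,0],"hand": 0.7},
    {"travel": [-0.1,0.05,0.3],"dr": [0,0,0],"hand": 0.7},
    {"travel": [-0.2,0.1,0.6],"dr": [0,0,0],"hand": 0.7},
    {"travel": [-0.2,0.1,0.6],"dr": [0,0,0],"hand": 0.7},
    {"travel": [-0.2,0.1,0.6],"dr": [0,0,0],"hand": 0.7},
    {"travel": [-0.2,0.1,0.8],"dr": [0,0,0],"hand": 0.7},
    {"travel": [-0.2,0.1,0.8],"dr": [0,0,0],"hand": 0.7},
    {"travel": [-0.1,0.1,0.8],"dr": [0,0,0],"hand": 0.7},
    {"travel": [0,0,0],"dr": [0,0,0],"hand": 0.7},
  ],
)

```text
time_s: 24.7
tcp_pos: [0.4292, 0.2318, 0.1785]
orientation: [-3.13, 0.443, 2.7]
ft_force: [-0.2, -0.4, -0.5]
width: 0.0597
grasp_force: 0.0
```

```bash
python3 -c "
from h import *
s=robot.sense();print(s['time_s'],s['tcp_pos'],s['ft_force'],s['width'])
a=robot.snapshot('top')[:,:,::-1];b=robot.snapshot('side')[:,:,::-1]
for n,im,f in(('top',a,'pics/top0.png'),('side',b,'pics/side0.png')):
  r=cv2.imread(f);d=(np.abs(cv2.GaussianBlur(r,(5,5),0).astype(int)-cv2.GaussianBlur(im,(5,5),0)).max(2)>35).astype(np.uint8)
  print(n);
  for c in cv2.findContours(d,0,1)[0]:
    if cv2.contourArea(c)>40: print(cv2.boundingRect(c),cv2.contourArea(c))
# handle as at start
m=(a.max(2)<60).astype(np.uint8);m[:,:180]=0;m[:,240:]=0;m[:270]=0;m[330:]=0
cs=max(cv2.findContours(m,0,1)[0],key=cv2.contourArea);print('handle',cv2.minAreaRect(cs))
P=b[240:256:2,330:362:2].astype(int);print(P[...,2]-P[...,0])
"
```

```text
24.7 [0.42918235 0.2317603  0.17850548] [-0.19045041 -0.39752525 -0.53570821] 0.05965057764967416
top
(625, 389, 7, 16) 65.5
(0, 282, 194, 198) 21437.5
(156, 280, 355, 200) 25968.0
(391, 277, 21, 9) 69.5
(460, 260, 13, 15) 138.5
(461, 236, 61, 70) 2164.0
(400, 228, 47, 21) 573.5
(263, 209, 112, 74) 4840.5
side
(286, 458, 25, 22) 315.0
(531, 407, 49, 36) 1156.5
(297, 374, 11, 11) 74.5
(280, 372, 261, 108) 18142.5
(285, 360, 10, 9) 52.0
(265, 340, 35, 48) 67.5
(618, 321, 22, 16) 206.0
(297, 319, 29, 37) 134.0
(277, 255, 64, 66) 1905.5
(417, 241, 28, 19) 315.0
(475, 223, 42, 86) 1648.5
(620, 205, 20, 84) 864.0
(396, 187, 23, 38) 306.0
(328, 181, 287, 219) 26757.0
(306, 172, 79, 59) 2898.0
(451, 169, 78, 62) 1349.0
(613, 137, 18, 11) 130.5
(406, 132, 25, 12) 106.5
(299, 121, 20, 14) 123.0
(320, 108, 24, 10) 107.0
(397, 98, 62, 48) 1733.5
(567, 30, 51, 67) 1629.0
(541, 29, 99, 155) 2972.0
(472, 28, 72, 27) 573.0
handle ((201.4508056640625, 297.458984375), (5.8896965980529785, 38.28302764892578), 39.80556869506836)
[[34 30 32 33 32 34 27 24 26 29 31 34 30 29 31 38]
 [32 29 35 31 35 32 33 33 33 35 35 34 27 24 24 40]
 [28 27 24 25 32 32 33 36 35 34 31 26 21 20 25 43]
 [25 26 20 22 25 33 34 28 29 33 32 23 22 23 22 46]
 [25 23 22 21 24 29 31 25 23 24 32 23 23 22 26 48]
 [27 23 20 22 29 32 25 24 23 22 27 28 25 23 25 42]
 [24 31 29 30 35 34 22 24 20 20 25 34 31 34 27 51]
 [31 29 35 33 34 35 30 26 23 21 34 35 35 29 32 63]]
```

The scoop is back where it started on the pad, the fragments haven't moved in the jar, and the gripper is clear.

```bash
python3 -c "
from station import robot
print(robot.close_job())"
```

```text
the job is handed in; nothing more can be done
None
```

The job is handed in at about 25 s; on my camera checks the funnel is seated in the cork jar, all four fragments are on the cork disc, and the empty scoop is back on its pad, but the hand-in call returned no verdict.

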